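Stack the tile cartons in the bay and set the stock tally

ROBOT

A 7-joint arm with a two-finger parallel gripper is mounted at the origin on the work surface. World frame = base frame: x ahead of the robot, y to its left, z up, the work surface at z = 0. Lengths are in mm, angles in degrees, forces in N, time in s.
With the tool pointing down it reaches from about 400 to 850 mm from the base axis. Payload 10.4 kg.
Tool frame: the origin (TCP) lies on the centre line of the jaws, within the pads' length; the fingertips stand 14 mm ahead of it and the grasp point (between the pads) lies 5 mm behind it; z points along the fingers, y is the line along which they close (so a half turn about z gives the same grasp; the last joint's range is limited). The gripper opens to 87 mm and grips with 3 to 60 N. Pads are 19 mm wide; open, the fingers measure 117 mm over their backs; the gripper's body (75 mm by 190 mm) begins 51 mm behind the grasp point.
Start: joints at [-67.643, 19.034, -3.707, 83.658, 1.238, 77.344, -5.071], TCP at [250.724, 572.528, 236.576] pointing down, gripper open.
Joint ranges: [-148.97, 148.97], [-28.65, 121.19], [-84.17, 76.75], [9.2, 138.47], [-72.65, 252.65], [3.7, 117.97], [-149.18, 149.18]. Speed limits (degrees/s): [127.2, 127.2, 159.86, 159.86, 180, 180, 180].

INTERFACE

Orientations are given as [roll, pitch, yaw] about the fixed x, y, z axes, in that order (R = Rz(yaw) Ry(pitch) Rx(roll)).
In Python, from rig import * gives the robot as it stands.
- The arm moves only by the tool arm_command, never from a script. Its argument "series" is a list of rows, each an object with "dp": the shift along the tool's x, y, z in m, a list of three; "delta_rot": the turn, a rotation vector about the tool's x, y, z in rad, a list of three; "fingers": the closure, from -1 (fully open) to 1 (shut). A call has 1 to 8 rows; each row is the pose to reach, as a shift and turn from the pose commanded when the call began, along the tool's axes at that moment; what a row does not reach only later rows make up. A row lasts 1/8 s, in which the tool goes at most 62.5 mm and 10.7 degrees, less where a joint would pass 70% of its speed; a pose out of reach is approached as far as the arm can. A call with a gripper value outside its range is refused whole. The fingers move at their own pace and stop on an object; "grip_force" is the grip in N (left out, the last holds). Time passes only in rows, so rows that repeat a pose let the fingers close. It gives the time, the measured TCP pose, the force, the opening and the grip force at its end, in the units of the state.
- state(): the state, without advancing time (a new reading comes with each control period).
- get_image(name): name is "side" or "top"; returns a dict with "image" (400x640x3 uint8, red, green, blue), "fov_y" (degrees; the focal length in pixels is half the picture's height over the tangent of half this angle, whatever the lens; pixels are square), "cx", "cy" (the principal point, pixels), "view" (4x4, takes a point from world to camera coordinates). Camera axes: x right, y down, z forward; pixel columns grow to the right and rows downward; lengths in mm; the calibration is good to about 2 mm. A picture is of the moment at which its call begins. There is no depth.
- job_done(): hands the job in; it is judged then, once.
Trained networks look in the newest picture that a camera, given by its name, has taken for a name from the list of things; names that differ only in an ending like _2 or _b are one class to them, and where a whole thing is asked for, a point or a joint stands for the part that bears it (a point fixed in the world has none). Each returns a list of dicts, best first, with "score" (0 to 1); they miss things now and then, are a little off and sometimes report something else, mostly with a low value. They report only what shows in the picture. A call takes as long as a camera call. They do not tell look-alikes from the thing itself.
- search_frame(camera, name): "position" ([x, y, z] in mm, in world coordinates, good to about 4 mm: the middle of the surface that is visible of it).
The state is a dict: "time_s": time; "joint_positions": joint angles; "joint_vel": joint speeds; "joint_efforts": joint torques, N m; "eef_pos": TCP position; "tool_rot": TCP orientation; "force": force on the tool from outside, world axes, zero at the start; "wrist_torque": the same for the moment, N m; "finger_gap": finger opening in mm; "finger_force": force on a finger pad.
Only numpy, scipy, OpenCV 4.12 (cv2) and the standard library are available. Lean on these libraries where they do the work, as an engineer would, in place of code of your own. Each camera call takes 0.05 s, during which the arm holds its last target. There are 200 camera calls.

TASK

Put the tile cartons away: first move the glaze jar out of the plywood bay and stand it wholly on the cork mat, then set the tall carton upright in the bay and push it flush into the fence corner, long side against the far fence and end against the left one (seen from the robot). After that stack every other carton squarely on top of it, edges in line, in one upright column in any order, and last slide the black tally grip to the mark for the number of cartons in the column, the tall one included. Leave the cups and the dish alone, and see that at the end the jar is still on its mat.

Things in the scene. Friction and masses are not known exactly. Their poses are not given: they have to be found in the camera images.
- tall_carton: the one tall closed brown carton, 100 x 64 x 70 mm (its own x, y, z), about 0.3 to 0.65 kg; starts upright on the table; origin at the centre of its underside, x along its long side, z up. Grip it across its 64 mm width. It slides on the bay board when pushed with about 2 to 5 N.
- carton1: one of two to four identical flat closed brown cartons, 100 x 64 x 42 mm (its own x, y, z), same footprint as the tall one, about 0.2 to 0.4 kg; starts upright on the table; origin at the centre of its underside, x along its long side, z up. None when this carton is absent from the run (or while the fingers hold it).
- carton2: one of two to four identical flat closed brown cartons, 100 x 64 x 42 mm (its own x, y, z), same footprint as the tall one, about 0.2 to 0.4 kg; starts upright on the table; origin at the centre of its underside, x along its long side, z up. None when this carton is absent from the run (or while the fingers hold it).
- carton3: one of two to four identical flat closed brown cartons, 100 x 64 x 42 mm (its own x, y, z), same footprint as the tall one, about 0.2 to 0.4 kg; starts upright on the table; origin at the centre of its underside, x along its long side, z up. None when this carton is absent from the run (or while the fingers hold it).
- carton4: one of two to four identical flat closed brown cartons, 100 x 64 x 42 mm (its own x, y, z), same footprint as the tall one, about 0.2 to 0.4 kg; starts upright on the table; origin at the centre of its underside, x along its long side, z up. None when this carton is absent from the run (or while the fingers hold it).
- bay_corner (a point): inner corner of the L-shaped fence, on top of the fixed plywood bay board (12 mm above the table). x points out through the far fence (inner face x=0, 176 mm long), y out through the left fence (inner face y=0, 151 mm long). Fences 24 mm thick, 18 mm above the board; open board spans x -0.151..0, y -0.176..0. Tall carton home: centre at x -0.032, y -0.050, long side along y.
- tally (a joint): position of the tally rail's grip along its track in m: 0 at the robot's right end, 0.132 at the left; stays where left (friction 1.5 N). Mark k (0 to 6) is at 0.022 x k; on the white card at the robot's side of the track mark k has a row of k black pips. Starts below mark 2.3.
- tally_top (a point): centre of the top of the tally rail's black grip, a block 28 mm (across the track, its x) x 20 mm (along the track, its y) x 40 mm high; its top is 54.5 mm above the table; the fixed 40 mm wide rail under it is 14 mm high. Its y is the direction in which the joint value grows.
- cup_a: small white open cup, 68 mm wide, 40 mm high, a bystander; origin at the centre of its underside
- cup_b: a second small white open cup like cup_a, a bystander; origin at the centre of its underside
- glaze_jar: closed upright glaze jar, round, 64 mm wide and 70 mm high with its screw cap, about 0.25 to 0.5 kg; starts standing on the bay board, in the way; origin at the centre of its underside, z up. Grip it round the middle, 25 to 50 mm above its underside.
- cork_mat: fixed square cork mat, 110 x 110 mm, 3 mm thick, lying on the table; origin at the centre of its underside, x and y along its edges
- dish: white ceramic dish, 150 mm wide, 30 mm high, a bystander; origin at the centre of its underside
Not all that is in view belongs to the job. What is shaped like the tall_carton but orange is not meant.

How it is judged:
By the outcome, as a careful person would: the job done as asked, in the order asked, and still so for the second after the job is handed in, with the robot touching nothing.
Of carton1, carton2, carton3, carton4 only 2 to 4 are there at a start; the rules pass over those that are not, and their reading is None.
At some moment in a run one of glaze_jar may be knocked a few centimetres aside while the robot is not near it.
It also fails if it takes over 210 s, if anything falls off the work surface, if the arm or the gripper's body presses on something with over 40 N, if the wrist force passes 120 N, or if a joint passes its speed limit or range.

## Working session

There is one attempt and no reset: what is moved stays moved. The work goes in short steps, Python scripts to look and compute and a tool call to move; the robot and the scene stay as the last step left them, time stands still between calls to the robot, and variables do not carry over. Pictures are saved under pics/ and viewed, at most 14 in all, crops included, and the job is handed in when it is done.

Besides the shell and the picture viewer there is one more tool, called after "Emit:" as a command line: name --argument value ..., lists and objects as JSON in quotes. arm_command: Moves the arm, as the interface text tells. Its arguments: {"type":"object","properties":{"series":{"type":"array"},"grip_force":{"type":"number"}},"required":["series"]}

```bash
ls; mkdir -p pics; cat > h.py <<'E'
from rig import *
import numpy as np, cv2
def pix(c,p):
    f=c["image"].shape[0]/2/np.tan(np.radians(c["fov_y"])/2)
    q=(np.array(c["view"])@np.append(p,1))[:3]
    return c["cx"]+f*q[0]/q[2], c["cy"]+f*q[1]/q[2]
def ray(c,u,v,z):
    f=c["image"].shape[0]/2/np.tan(np.radians(c["fov_y"])/2)
    V=np.array(c["view"]);R=V[:3,:3];o=-R.T@V[:3,3]
    d=R.T@np.array([(u-c["cx"])/f,(v-c["cy"])/f,1])
    return o+d*(z-o[2])/d[2]
def save(c,n,crop=None,s=1):
    im=c["image"][:,:,::-1]
    if crop: im=im[crop[1]:crop[3],crop[0]:crop[2]]
    cv2.imwrite(n,cv2.resize(im,None,fx=s,fy=s,interpolation=cv2.INTER_CUBIC))
E
python3 - <<'E'
from h import *
for n in("top","side"):
    c=get_image(n); save(c,f"pics/{n}0.png",None,1.25)
    print(n,c["fov_y"],c["cx"],c["cy"],np.round(c["view"],3).tolist(),[k for k in c])
    for t in("tall_carton","carton1","glaze_jar","cork_mat","tally","tally_top","cup_a","dish","bay_corner"):
        try: print(t,[(np.round(d["position"]).tolist(),round(d["score"],2),np.round(pix(c,d["position"])).tolist()) for d in search_frame(n,t)])
        except Exception as e: print(t,e)
print(state())
E
```

```text
pics
top 51.65148728867591 322.3765831816446 200.90071365882832 [[0.019, -1.0, -0.014, -1.847], [-0.997, -0.018, -0.079, 607.585], [0.079, 0.016, -0.997, 1322.013], [0.0, 0.0, 0.0, 1.0]] ['image', 'fov_y', 'cx', 'cy', 'view']
tall_carton [([617.0, -442.0, 68.0], 0.89, [466.0, 199.0]), ([472.0, -370.0, 69.0], 0.7, [443.0, 245.0])]
carton1 [([556.0, 233.0, 45.0], 0.97, [252.0, 215.0]), ([425.0, 253.0, 43.0], 0.78, [245.0, 256.0]), ([550.0, -259.0, 41.0], 0.77, [406.0, 220.0]), ([477.0, 388.0, 40.0], 0.58, [203.0, 239.0])]
glaze_jar [([591.0, 40.0, 85.0], 0.54, [312.0, 204.0])]
cork_mat [([412.0, -224.0, -1.0], 0.79, [393.0, 262.0]), ([447.0, -23.0, 56.0], 0.23, [331.0, 251.0])]
tally []
tally_top [([448.0, -23.0, 57.0], 0.59, [332.0, 251.0])]
cup_a [([745.0, 293.0, 4.0], 0.85, [238.0, 159.0]), ([791.0, 131.0, 7.0], 0.57, [287.0, 146.0])]
dish [([789.0, 130.0, 2.0], 0.63, [288.0, 147.0]), ([671.0, 445.0, 19.0], 0.62, [191.0, 179.0]), ([583.0, 9.0, 8.0], 0.23, [323.0, 209.0])]
bay_corner [([584.0, 7.0, 6.0], 0.79, [323.0, 208.0])]
side 47.12377996513365 312.9949451436011 210.937171501585
[... 1055 characters left out ...]
_positions': array([-67.64448423,  19.03381954,  -3.70613591,  83.65641316,
         1.23986121,  77.34493591,  -5.06907929]), 'joint_vel': array([-0.03129612,  0.05743115,  0.01650595, -0.03348664,  0.07614684,
        0.0161978 ,  0.0003004 ]), 'joint_efforts': array([ 1.15834232e-04, -6.23058629e+01,  2.47823820e-02, -3.90125477e+01,
       -6.12728368e-02,  3.17402172e-02,  2.29330402e-05]), 'eef_pos': array([250.73511905, 572.52549007, 236.58336795]), 'tool_rot': array([1.79995216e+02, 1.42642943e-03, 1.56351004e+02]), 'force': array([-1.0271051 , -0.69267308,  0.91280271]), 'wrist_torque': array([0.0408757 , 0.02628551, 0.02144194]), 'finger_force': 0.0, 'finger_gap': 87.1290097326159}
```

View pics/top0.png

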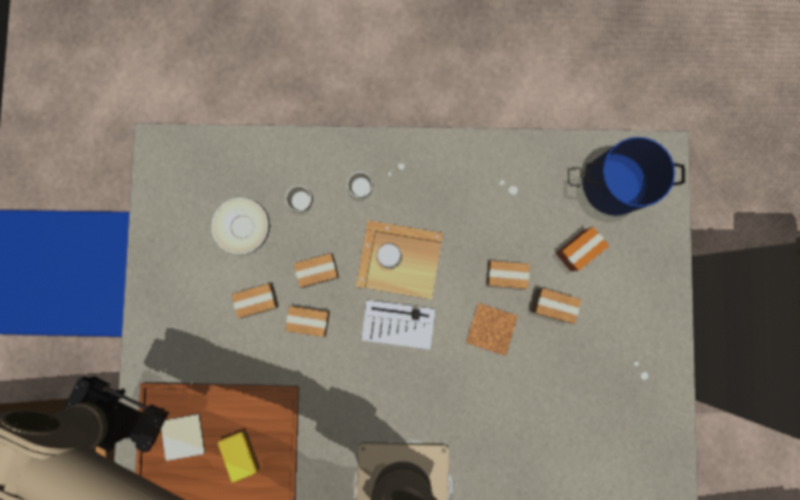

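View pics/side0.png

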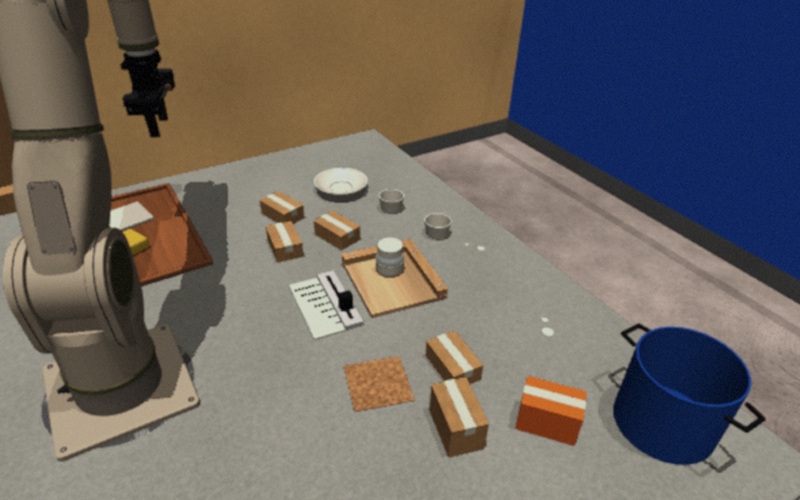

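The top view shows the jar on the bay (px 311,204), the mat (393,263) and the tally grip (332,251). The flat cartons are at (252,215), (203,240), (245,256) and (407,219).

Two things could be the tall carton: the brown box at top (445,244), side (366,330), and the orange box at (467,199), side (443,322). The brown one fits the description and the orange one is the decoy. Next I'll fit poses and confirm with a crop.

```bash
cat > fit.py <<'E'
from h import *
from scipy.optimize import minimize
def chroma(c):
    L=cv2.cvtColor(c["image"],cv2.COLOR_RGB2LAB).astype(float)
    return np.hypot(L[...,1]-128,L[...,2]-128), L[...,0]
def box(lx,ly,h,z0=0,cx=0,cy=0):
    return np.array([[cx+a*lx/2,cy+b*ly/2,z0+k*h] for a in(-1,1) for b in(-1,1) for k in(0,1)])
def place(m,p):
    a=p[2];R=np.array([[np.cos(a),-np.sin(a),0],[np.sin(a),np.cos(a),0],[0,0,1]])
    return m@R.T+[p[0],p[1],0]
def render(c,P):
    u=np.array([pix(c,q) for q in P]); S=8
    hull=cv2.convexHull(u.astype(np.float32))[:,0]
    x0,y0=np.floor(u.min(0)).astype(int)-12; x1,y1=np.ceil(u.max(0)).astype(int)+12
    M=np.zeros(((y1-y0)*S,(x1-x0)*S),np.uint8)
    cv2.fillConvexPoly(M,np.round(((hull-[x0,y0]+.5)*S-.5)*16).astype(np.int32),255,shift=4)
    return cv2.resize(M,(x1-x0,y1-y0),interpolation=cv2.INTER_AREA)/255.,x0,y0
def comp(c,seed,thr=14,hull=True):
    C,_=chroma(c); B=(C>thr).astype(np.uint8)
    n,l=cv2.connectedComponents(B)
    s=np.array(seed).round().astype(int); w=l[s[1]-6:s[1]+7,s[0]-6:s[0]+7]
    k=[i for i in np.unique(w[w>0])]
    m=np.isin(l,k).astype(np.uint8)
    if hull:
        h=cv2.convexHull(np.argwhere(m)[:,::-1].astype(np.int32)); m=cv2.fillConvexPoly(m,h,1)
    return m
def fit(cams,masks,model,p0):
    def cost(p):
        e=0
        for c,m in zip(cams,masks):
            r,x0,y0=render(c,place(model,[p[0],p[1],p[2]/40]))
            g=m[y0:y0+r.shape[0],x0:x0+r.shape[1]]
            e+=(np.abs(r-g).sum()+m.sum()-g.sum())/max(m.sum(),1)
        return e
    b=None
    for a in np.atleast_1d(p0[2]):
        q=np.array([p0[0],p0[1],a*40.])
        r=minimize(cost,q,method="Nelder-Mead",options=dict(initial_simplex=[q,q+[15,0,0],q+[0,15,0],q+[0,0,15]],xatol=.1,fatol=1e-3))
        if b is None or r.fun<b.fun:b=r
    return [b.x[0],b.x[1],b.x[2]/40],b.fun
def draw(im,c,P,s,o=(0,0)):
    h=cv2.convexHull(np.array([pix(c,q) for q in P]).astype(np.float32))[:,0]
    cv2.polylines(im,[np.round((h-o)*s).astype(np.int32)],True,(0,255,0),1)
E
cat > m1.py <<'E'
from fit import *
t=get_image("top");s=get_image("side")
it=[cv2.resize(c["image"][:,:,::-1][y0:y1,x0:x1],None,fx=2.4,fy=2.4,interpolation=cv2.INTER_CUBIC) for c,x0,y0,x1,y1 in((t,180,140,500,290),(s,180,120,500,380))]
yaws=[0,.5,1,1.57,2.1,2.6]
F=box(100,64,42)
items=[("tall",box(100,64,70),(468,-380)),("c_a",F,(556,228)),("c_b",F,(423,248)),("c_c",F,(475,383)),("c_d",F,(548,-265)),
("mat",box(110,110,3),(411,-228)),("bay",np.vstack([box(175,24,30,0,-63.5,12),box(24,200,30,0,12,-76),box(175,200,12,0,-63.5,-76)]),(650,80))]
for n,m,p in items:
    seeds=[pix(c,[p[0],p[1],m[:,2].max()]) for c in(t,s)]
    if n=="bay": seeds=[pix(c,[570,-20,12]) for c in(t,s)]
    ms=[comp(t,seeds[0]),comp(s,seeds[1])]
    out=[]
    for cs,mm in(((t,s),ms),((t,),ms[:1]),((s,),ms[1:])):
        q,e=fit(cs,mm,m,(p[0],p[1],yaws if n!="bay" else [-.2,.0]));out.append((np.round(q[:2],1).tolist(),round(np.degrees(q[2])%180,1),round(e,3)))
        if len(cs)==2: Q=q
    print(n,out,[int(x.sum()) for x in ms])
    P=place(m,Q)
    draw(it[0],t,P,2.4,(180,140));draw(it[1],s,P,2.4,(180,120))
cv2.imwrite("pics/m1.png",cv2.resize(np.vstack(it),None,fx=.6,fy=.6) if 0 else it[1][:600])
cv2.imwrite("pics/m1t.png",it[0])
E
python3 m1.py
```

```text
tall [([476.5, -382.8], np.float64(73.3), np.float64(0.617)), ([475.5, -384.6], np.float64(73.2), np.float64(0.133)), ([483.0, -375.4], np.float64(75.0), np.float64(0.429))] [770, 3881]
c_a [([556.7, 238.0], np.float64(106.2), np.float64(0.143)), ([554.8, 237.6], np.float64(106.7), np.float64(0.062)), ([558.7, 239.5], np.float64(105.4), np.float64(0.04))] [714, 782]
c_b [([423.8, 256.0], np.float64(82.7), np.float64(0.648)), ([421.9, 256.1], np.float64(82.4), np.float64(0.063)), ([455.4, 317.0], np.float64(50.9), np.float64(0.529))] [735, 1511]
c_c [([472.8, 395.4], np.float64(107.7), np.float64(0.647)), ([471.7, 396.4], np.float64(107.9), np.float64(0.081)), ([452.4, 328.2], np.float64(92.9), np.float64(0.529))] [722, 1511]
c_d [([553.1, -264.8], np.float64(85.4), np.float64(0.714)), ([552.8, -264.4], np.float64(85.1), np.float64(0.084)), ([482.8, -375.7], np.float64(73.9), np.float64(0.544))] [709, 3881]
mat [([411.9, -225.0], np.float64(163.0), np.float64(0.122)), ([410.2, -225.4], np.float64(163.0), np.float64(0.076)), ([412.9, -225.2], np.float64(73.2), np.float64(0.041))] [1257, 1885]
bay [([663.5, 86.4], np.float64(171.4), np.float64(0.09)), ([661.2, 84.5], np.float64(170.8), np.float64(0.059)), ([664.8, 86.7], np.float64(171.4), np.float64(0.021))] [3548, 3531]
```

View pics/m1.png

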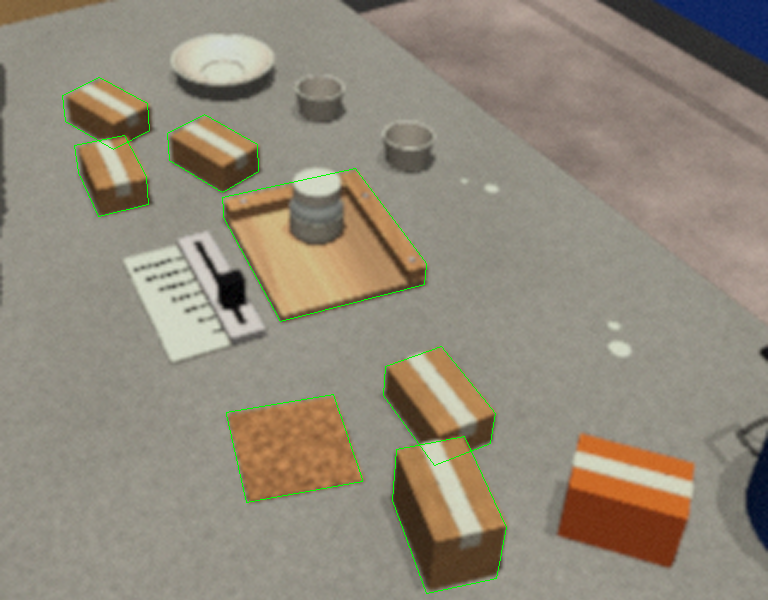

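View pics/m1t.png

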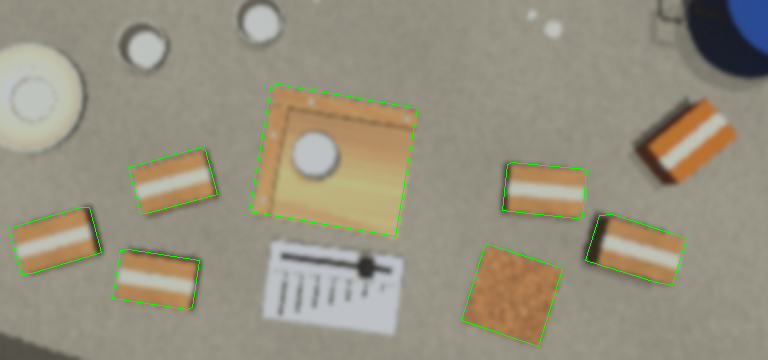

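The brown box is confirmed as the tall carton and the orange one stays out. The fits overlay well, with four flat cartons, so the tally goes to 5. Next I'll measure the jar and the tally grip by triangulation.

```bash
cat > m2.py <<'E'
from fit import *
t=get_image("top");s=get_image("side")
th=np.linspace(0,6.28,24)
def cyl(r,h,z0): return np.array([[r*np.cos(a),r*np.sin(a),z] for a in th for z in(z0,z0+h)])
def jar(p0,z0):
    # low-chroma blob near jar
    ms=[]
    for c in(t,s):
        C,L=chroma(c);u=np.array(pix(c,[p0[0],p0[1],z0+70])).round().astype(int)
        ms.append((C,L,u))
    return ms
for c,n in((t,"t"),(s,"s")):
    C,L=chroma(c)
    u,v=[int(round(x)) for x in pix(c,[590,40,60])]
    B=np.zeros(C.shape,np.uint8);w=B[v-22:v+24,u-18:u+19];w[:]=C[v-22:v+24,u-18:u+19]<14
    k,l,st,ce=cv2.connectedComponentsWithStats(B);j=l[v,u];print(n,"jar",st[j],ce[j])
    if n=="t":mt=(l==j).astype(np.uint8)
    else: ms=(l==j).astype(np.uint8)
    D=np.zeros_like(B);u,v=[int(round(x)) for x in pix(c,[447,-28,50])]
    D[v-14:v+15,u-14:u+15]=cv2.morphologyEx((L[v-14:v+15,u-14:u+15]<75).astype(np.uint8),cv2.MORPH_OPEN,np.ones((5,5)))
    k,l,st,ce=cv2.connectedComponentsWithStats(D);j=1+np.argmax(st[1:,4]);print("grip",st[j],ce[j]); 
    if n=="t":gt=(l==j).astype(np.uint8)
    else: gs=(l==j).astype(np.uint8)
J=cyl(32,70,12)
for cs,m in(((t,s),(mt,ms)),((t,),(mt,)),((s,),(ms,))):
    print("jar",fit(cs,m,J,(590,40,[0])))
G=box(28,20,40,14.5)
for cs,m in(((t,s),(gt,gs)),((t,),(gt,)),((s,),(gs,))):
    print("grip",fit(cs,m,G,(447,-25,[-.15])))
E
python3 m2.py
```

```text
t jar [302 195  19  20 308] [310.93831169 204.27597403]
grip [330 249   5   5  25] [332. 251.]
s jar [ 292  181   37   41 1054] [310.0113852  197.80645161]
grip [271 234  11  15 151] [276.00662252 240.75496689]
jar ([np.float64(594.9100326139942), np.float64(46.28484461138833), np.float64(0.31208539875043584)], np.float64(0.595064601655739))
jar ([np.float64(592.953375774455), np.float64(44.88406645514774), np.float64(0.2286891576950188)], np.float64(0.13846447669977074))
jar ([np.float64(606.9106416799659), np.float64(62.33248757485097), np.float64(-0.7060233371344876)], np.float64(0.4136064292889832))
grip ([np.float64(448.3784302285309), np.float64(-24.9885238433675), np.float64(-0.443561546296689)], np.float64(1.7006632904817556))
grip ([np.float64(451.02757435826595), np.float64(-23.831075079065698), np.float64(0.17396122585956153)], np.float64(1.4269803921568627))
grip ([np.float64(447.85017628839864), np.float64(-26.885153852091875), np.float64(-0.45234425319660254)], np.float64(0.23900792104921442))
```

```bash
cat > plan.py <<'E'
import numpy as np,json,sys
# usage: plan.py X,Y,Z,YAW (commanded start) then waypoints; each one is a call from the previous one
W=[np.array([float(v) for v in a.split(",")]) for a in sys.argv[1:]]
for a,b in zip(W,W[1:]):
    y=np.radians(a[3]);d=b-a
    dp=[d[0]*np.cos(y)+d[1]*np.sin(y),d[0]*np.sin(y)-d[1]*np.cos(y),-d[2]]
    r=(d[3]+180)%360-180
    print(b.tolist(),"dp",np.round(np.array(dp)/1000,4).tolist(),"rz",round(-np.radians(r),4),"rows",int(np.ceil(max(np.linalg.norm(d[:3])/62.5,abs(r)/10.7))))
E
python3 plan.py 250.7,572.5,236.6,156.35 450,270,236.6,90 594,45,200,90 594,45,52,90 594,45,150,90 411.5,-225,150,63 411.5,-225,44,63 411.5,-225,150,63
```

```text
[450.0, 270.0, 236.6, 90.0] dp [-0.3039, -0.1971, -0.0] rz 1.158 rows 7
[594.0, 45.0, 200.0, 90.0] dp [-0.225, 0.144, 0.0366] rz -0.0 rows 5
[594.0, 45.0, 52.0, 90.0] dp [0.0, 0.0, 0.148] rz -0.0 rows 3
[594.0, 45.0, 150.0, 90.0] dp [0.0, 0.0, -0.098] rz -0.0 rows 2
[411.5, -225.0, 150.0, 63.0] dp [-0.27, -0.1825, -0.0] rz 0.4712 rows 6
[411.5, -225.0, 44.0, 63.0] dp [0.0, 0.0, 0.106] rz -0.0 rows 2
[411.5, -225.0, 150.0, 63.0] dp [0.0, 0.0, -0.106] rz -0.0 rows 2
```

Emit:
arm_command --series '[{"dp": [-0.3039, -0.1971, 0], "delta_rot": [0, 0, 1.158], "fingers": -1}, {"dp": [-0.3039, -0.1971, 0], "delta_rot": [0, 0, 1.158], "fingers": -1}, {"dp": [-0.3039, -0.1971, 0], "delta_rot": [0, 0, 1.158], "fingers": -1}, {"dp": [-0.3039, -0.1971, 0], "delta_rot": [0, 0, 1.158], "fingers": -1}, {"dp": [-0.3039, -0.1971, 0], "delta_rot": [0, 0, 1.158], "fingers": -1}, {"dp": [-0.3039, -0.1971, 0], "delta_rot": [0, 0, 1.158], "fingers": -1}, {"dp": [-0.3039, -0.1971, 0], "delta_rot": [0, 0, 1.158], "fingers": -1}, {"dp": [-0.3039, -0.1971, 0], "delta_rot": [0, 0, 1.158], "fingers": -1}]'

```text
time_s: 2.2
eef_pos: [449.7, 270.7, 236.6]
tool_rot: [-180.0, -0.0, 90.1]
force: [0.4, -0.0, -1.1]
finger_gap: 87.4
finger_force: 0.0
```

Emit:
arm_command --series '[{"dp": [-0.225, 0.144, 0.0366], "delta_rot": [0, 0, 0], "fingers": -1}, {"dp": [-0.225, 0.144, 0.0366], "delta_rot": [0, 0, 0], "fingers": -1}, {"dp": [-0.225, 0.144, 0.0366], "delta_rot": [0, 0, 0], "fingers": -1}, {"dp": [-0.225, 0.144, 0.0366], "delta_rot": [0, 0, 0], "fingers": -1}, {"dp": [-0.225, 0.144, 0.0366], "delta_rot": [0, 0, 0], "fingers": -1}, {"dp": [-0.225, 0.144, 0.0366], "delta_rot": [0, 0, 0], "fingers": -1}, {"dp": [-0.225, 0.144, 0.09], "delta_rot": [0, 0, 0], "fingers": -1}, {"dp": [-0.225, 0.144, 0.09], "delta_rot": [0, 0, 0], "fingers": -1}]'

```text
time_s: 3.2
eef_pos: [591.1, 47.7, 143.5]
tool_rot: [-179.6, 0.0, 90.2]
force: [-0.1, -0.2, 0.2]
finger_gap: 86.9
finger_force: 0.0
```

```bash
python3 - <<'E'
from h import *
for n in("top","side"):
    get_image(n);print([(np.round(d["position"]).tolist(),round(d["score"],2)) for d in search_frame(n,"glaze_jar")])
print(state()["eef_pos"])
c=get_image("side");save(c,"pics/j1.png",(230,100,400,280),3)
E
```

```text
[]
[([583.0, 29.0, 59.0], 0.83), ([405.0, -233.0, 3.0], 0.26)]
[594.90856542  46.11581465 148.73504007]
```

View pics/j1.png

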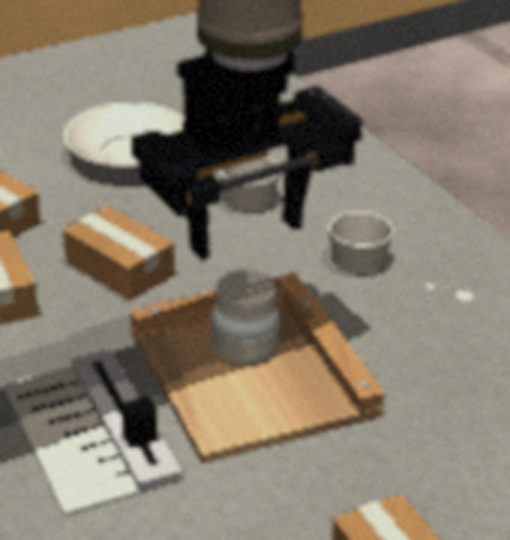

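The fingers, at crop px (200,245) and (297,220), straddle the jar at (247,315), so I descend and grip.

Emit:
arm_command --series '[{"dp": [0, 0, 0.05], "delta_rot": [0, 0, 0], "fingers": -1}, {"dp": [0, 0, 0.0946], "delta_rot": [0, 0, 0], "fingers": -1}, {"dp": [0, 0, 0.0946], "delta_rot": [0, 0, 0], "fingers": -1}, {"dp": [0, 0, 0.0946], "delta_rot": [0, 0, 0], "fingers": 1}, {"dp": [0, 0, 0.0946], "delta_rot": [0, 0, 0], "fingers": 1}, {"dp": [0, 0, 0.0946], "delta_rot": [0, 0, 0], "fingers": 1}, {"dp": [0, 0, 0.0946], "delta_rot": [0, 0, 0], "fingers": 1}, {"dp": [0, 0, 0.0946], "delta_rot": [0, 0, 0], "fingers": 1}]' --grip_force 25

```text
time_s: 4.45
eef_pos: [594.9, 45.3, 53.3]
tool_rot: [179.9, -0.0, 90.0]
force: [-0.6, -0.2, 6.7]
finger_gap: 62.7
finger_force: 25.0
```

Emit:
arm_command --series '[{"dp": [0, 0, -0.05], "delta_rot": [0, 0, 0], "fingers": 1}, {"dp": [0, 0, -0.098], "delta_rot": [0, 0, 0], "fingers": 1}, {"dp": [-0.045, -0.03, -0.098], "delta_rot": [0, 0, 0.08], "fingers": 1}, {"dp": [-0.09, -0.06, -0.098], "delta_rot": [0, 0, 0.16], "fingers": 1}, {"dp": [-0.135, -0.09, -0.098], "delta_rot": [0, 0, 0.24], "fingers": 1}, {"dp": [-0.18, -0.12, -0.098], "delta_rot": [0, 0, 0.32], "fingers": 1}, {"dp": [-0.225, -0.15, -0.098], "delta_rot": [0, 0, 0.4], "fingers": 1}, {"dp": [-0.27, -0.1825, -0.098], "delta_rot": [0, 0, 0.4712], "fingers": 1}]'

```text
time_s: 5.45
eef_pos: [410.2, -226.1, 150.0]
tool_rot: [180.0, -0.0, 62.9]
force: [0.9, -1.1, -2.6]
finger_gap: 63.2
finger_force: 25.0
```

Emit:
arm_command --series '[{"dp": [0, 0, 0], "delta_rot": [0, 0, 0], "fingers": 1}, {"dp": [0, 0, 0.04], "delta_rot": [0, 0, 0], "fingers": 1}, {"dp": [0, 0, 0.075], "delta_rot": [0, 0, 0], "fingers": 1}, {"dp": [0, 0, 0.095], "delta_rot": [0, 0, 0], "fingers": 1}, {"dp": [0, 0, 0.102], "delta_rot": [0, 0, 0], "fingers": 1}, {"dp": [0, 0, 0.104], "delta_rot": [0, 0, 0], "fingers": 1}, {"dp": [0, 0, 0.106], "delta_rot": [0, 0, 0], "fingers": 1}, {"dp": [0, 0, 0.106], "delta_rot": [0, 0, 0], "fingers": 1}]'

```text
time_s: 6.45
eef_pos: [411.9, -225.0, 44.4]
tool_rot: [180.0, -0.0, 63.0]
force: [0.4, -0.4, -2.8]
finger_gap: 62.9
finger_force: 25.0
```

Emit:
arm_command --series '[{"dp": [0, 0, 0.002], "delta_rot": [0, 0, 0], "fingers": 1}, {"dp": [0, 0, 0.002], "delta_rot": [0, 0, 0], "fingers": -1}, {"dp": [0, 0, 0.002], "delta_rot": [0, 0, 0], "fingers": -1}, {"dp": [0, 0, 0.002], "delta_rot": [0, 0, 0], "fingers": -1}, {"dp": [0, 0, 0.002], "delta_rot": [0, 0, 0], "fingers": -1}, {"dp": [0, 0, -0.03], "delta_rot": [0, 0, 0], "fingers": -1}, {"dp": [0, 0, -0.08], "delta_rot": [0, 0, 0], "fingers": -1}, {"dp": [0, 0, -0.126], "delta_rot": [0, 0, 0], "fingers": -1}]'

```text
time_s: 7.45
eef_pos: [411.3, -225.0, 171.4]
tool_rot: [180.0, 0.0, 63.0]
force: [1.2, 0.8, -0.2]
finger_gap: 87.3
finger_force: 0.0
```

```bash
python3 plan.py 411.5,-225,170,63 476.5,-383,170,73.3 476.5,-383,45,73.3
python3 - <<'E'
import numpy as np
a=np.radians(-8.6)
for o in((663.5,86.4),(664.8,86.7)):
    for p in((-32,-50),(-38,-56),(-75,-90)): print(p,o[0]+p[0]*np.cos(a)-p[1]*np.sin(a),o[1]+p[0]*np.sin(a)+p[1]*np.cos(a))
E
```

```text
[476.5, -383.0, 170.0, 73.3] dp [-0.1113, 0.1296, -0.0] rz -0.1798 rows 3
[476.5, -383.0, 45.0, 73.3] dp [0.0, 0.0, 0.125] rz -0.0 rows 2
(-32, -50) 624.3830286343103 41.74731193784842
(-38, -56) 617.553278287366 36.711985712228646
(-75, -90) 575.8850905115407 8.62707646404769
(-32, -50) 625.6830286343103 42.04731193784842
(-38, -56) 618.8532782873659 37.01198571222864
(-75, -90) 577.1850905115407 8.927076464047687
```

Emit:
arm_command --series '[{"dp": [-0.1113, 0.1296, 0], "delta_rot": [0, 0, -0.1798], "fingers": -1}, {"dp": [-0.1113, 0.1296, 0], "delta_rot": [0, 0, -0.1798], "fingers": -1}, {"dp": [-0.1113, 0.1296, 0], "delta_rot": [0, 0, -0.1798], "fingers": -1}, {"dp": [-0.1113, 0.1296, 0], "delta_rot": [0, 0, -0.1798], "fingers": -1}, {"dp": [-0.1113, 0.1296, 0.03], "delta_rot": [0, 0, -0.1798], "fingers": -1}, {"dp": [-0.1113, 0.1296, 0.07], "delta_rot": [0, 0, -0.1798], "fingers": -1}]'

```text
time_s: 8.2
eef_pos: [477.1, -382.6, 99.8]
tool_rot: [179.9, -0.0, 73.3]
force: [0.7, 0.1, 0.5]
finger_gap: 87.0
finger_force: 0.0
```

Emit:
arm_command --series '[{"dp": [0, 0, 0.04], "delta_rot": [0, 0, 0], "fingers": -1}, {"dp": [0, 0, 0.055], "delta_rot": [0, 0, 0], "fingers": -1}, {"dp": [0, 0, 0.055], "delta_rot": [0, 0, 0], "fingers": -1}, {"dp": [0, 0, 0.055], "delta_rot": [0, 0, 0], "fingers": 1}, {"dp": [0, 0, 0.055], "delta_rot": [0, 0, 0], "fingers": 1}, {"dp": [0, 0, 0.055], "delta_rot": [0, 0, 0], "fingers": 1}, {"dp": [0, 0, 0.055], "delta_rot": [0, 0, 0], "fingers": 1}, {"dp": [0, 0, 0.055], "delta_rot": [0, 0, 0], "fingers": 1}]'

```text
time_s: 9.2
eef_pos: [476.4, -383.0, 45.6]
tool_rot: [180.0, -0.0, 73.3]
force: [-2.8, 1.3, 7.3]
finger_gap: 63.9
finger_force: 24.9
```

```bash
python3 plan.py 476.5,-383,45,73.3 476.5,-383,160,73.3 550,-150,160,77 617,36,160,81.4 617,36,57,81.4; python3 m1.py | grep -E "mat|tall" ; python3 -c "
from h import *
c=get_image('side');print(state()['finger_gap']);save(c,'pics/g1.png',(240,180,500,380),3)"
```

```text
[476.5, -383.0, 160.0, 73.3] dp [0.0, 0.0, -0.115] rz -0.0 rows 2
[550.0, -150.0, 160.0, 77.0] dp [0.2443, 0.0034, -0.0] rz -0.0646 rows 4
[617.0, 36.0, 160.0, 81.4] dp [0.1963, 0.0234, -0.0] rz -0.0768 rows 4
[617.0, 36.0, 57.0, 81.4] dp [0.0, 0.0, 0.103] rz -0.0 rows 2
64.06807400512469Traceback (most recent call last):
  File "m1.py", line 11, in <module>
    ms=[comp(t,seeds[0]),comp(s,seeds[1])]
        ~~~~^^^^^^^^^^^^
  File "fit.py", line 25, in comp
    h=cv2.convexHull(np.argwhere(m)[:,::-1].astype(np.int32)); m=cv2.fillConvexPoly(m,h,1)
                                                                 ~~~~~~~~~~~~~~~~~~^^^^^^^
cv2.error: OpenCV(4.12.0) /io/opencv/modules/imgproc/src/drawing.cpp:2404: error: (-215:Assertion failed) points.checkVector(2, CV_32S) >= 0 in function 'fillConvexPoly'
```

View pics/g1.png

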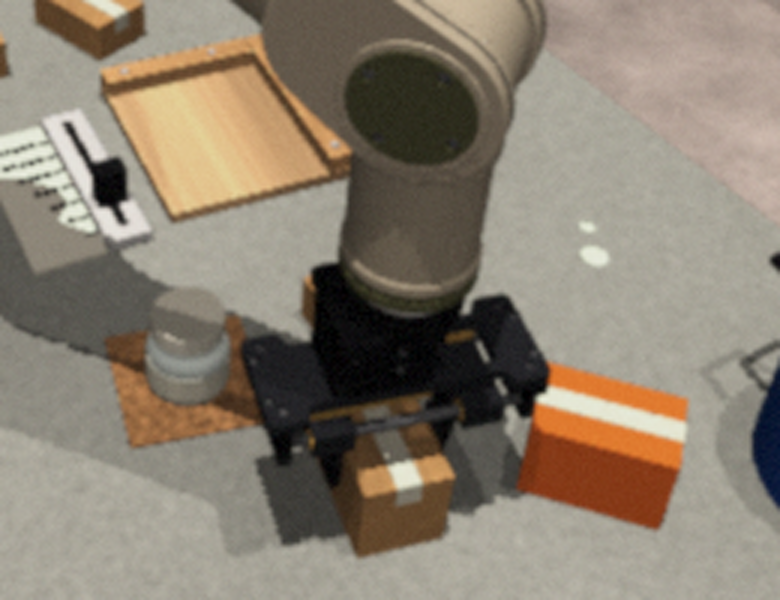

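The jar stands well inside the mat (crop px 187,345) and the jaws hold the tall carton. I lift it straight up and carry it over.

Emit:
arm_command --series '[{"dp": [0, 0, -0.05], "delta_rot": [0, 0, 0], "fingers": 1}, {"dp": [0, 0, -0.1], "delta_rot": [0, 0, 0], "fingers": 1}, {"dp": [0, 0, -0.115], "delta_rot": [0, 0, 0], "fingers": 1}, {"dp": [0.05, 0.001, -0.115], "delta_rot": [0, 0, -0.01], "fingers": 1}, {"dp": [0.1, 0.0015, -0.115], "delta_rot": [0, 0, -0.025], "fingers": 1}, {"dp": [0.15, 0.002, -0.115], "delta_rot": [0, 0, -0.04], "fingers": 1}, {"dp": [0.2, 0.003, -0.115], "delta_rot": [0, 0, -0.055], "fingers": 1}, {"dp": [0.2443, 0.0034, -0.115], "delta_rot": [0, 0, -0.0646], "fingers": 1}]' --grip_force 30

```text
time_s: 10.35
eef_pos: [549.5, -147.3, 158.2]
tool_rot: [-179.9, -0.0, 77.1]
force: [1.1, -0.5, -6.1]
finger_gap: 64.0
finger_force: 29.8
```

Emit:
arm_command --series '[{"dp": [0.05, 0.006, 0], "delta_rot": [0, 0, -0.02], "fingers": 1}, {"dp": [0.1, 0.012, 0], "delta_rot": [0, 0, -0.04], "fingers": 1}, {"dp": [0.15, 0.018, 0], "delta_rot": [0, 0, -0.06], "fingers": 1}, {"dp": [0.1963, 0.0234, 0], "delta_rot": [0, 0, -0.0768], "fingers": 1}, {"dp": [0.1963, 0.0234, 0], "delta_rot": [0, 0, -0.0768], "fingers": 1}, {"dp": [0.1963, 0.0234, 0.04], "delta_rot": [0, 0, -0.0768], "fingers": 1}, {"dp": [0.1963, 0.0234, 0.065], "delta_rot": [0, 0, -0.0768], "fingers": 1}, {"dp": [0.1963, 0.0234, 0.065], "delta_rot": [0, 0, -0.0768], "fingers": 1}]'

```text
time_s: 11.35
eef_pos: [614.5, 35.3, 91.8]
tool_rot: [-179.7, 0.1, 81.4]
force: [-0.2, 0.1, -4.2]
finger_gap: 63.8
finger_force: 29.8
```

```bash
python3 -c "
from h import *
c=get_image('side');print(state()['eef_pos']);save(c,'pics/b1.png',(240,130,400,260),4)"
```

```text
[615.80270819  35.38947706  93.76507685]
```

View pics/b1.png

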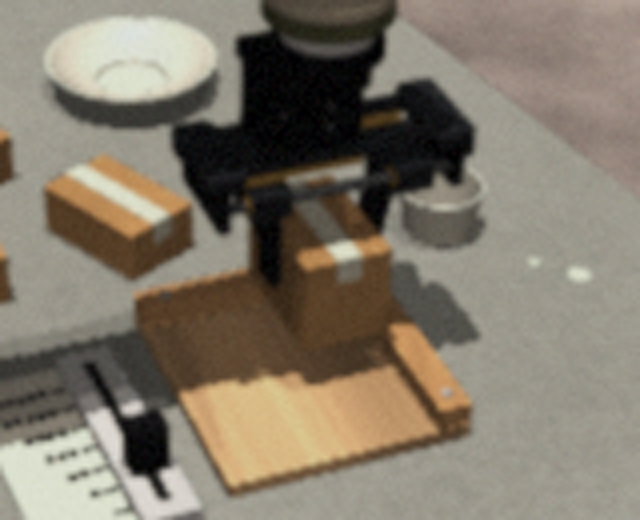

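Emit:
arm_command --series '[{"dp": [0, 0, 0.02], "delta_rot": [0, 0, 0], "fingers": 1}, {"dp": [0, 0, 0.032], "delta_rot": [0, 0, 0], "fingers": 1}, {"dp": [0, 0, 0.036], "delta_rot": [0, 0, 0], "fingers": 1}, {"dp": [0, 0, 0.0375], "delta_rot": [0, 0, 0], "fingers": 1}, {"dp": [0, 0, 0.038], "delta_rot": [0, 0, 0], "fingers": 1}, {"dp": [0, 0, 0.038], "delta_rot": [0, 0, 0], "fingers": 1}]'

```text
time_s: 12.15
eef_pos: [616.9, 36.1, 57.6]
tool_rot: [-180.0, -0.0, 81.4]
force: [-4.3, -0.6, 2.8]
finger_gap: 64.2
finger_force: 29.8
```

Emit:
arm_command --series '[{"dp": [0, 0, 0], "delta_rot": [0, 0, 0], "fingers": 1}, {"dp": [0.002, 0, 0], "delta_rot": [0, 0, 0], "fingers": 1}, {"dp": [0.004, 0, 0], "delta_rot": [0, 0, 0], "fingers": 1}]' --grip_force 10

```text
time_s: 12.52
eef_pos: [617.7, 37.6, 57.7]
tool_rot: [179.9, 0.1, 81.3]
force: [-4.8, -10.7, 5.9]
finger_gap: 64.1
finger_force: 10.0
```

Emit:
arm_command --series '[{"dp": [0.001, 0, 0], "delta_rot": [0, 0, 0], "fingers": 1}, {"dp": [0.002, 0, 0], "delta_rot": [0, 0, 0], "fingers": 1}]'

```text
time_s: 12.78
eef_pos: [617.5, 38.1, 57.7]
tool_rot: [180.0, 0.2, 81.2]
force: [-7.2, -12.1, 6.9]
finger_gap: 64.3
finger_force: 10.0
```

Emit:
arm_command --series '[{"dp": [0.001, 0, 0], "delta_rot": [0, 0, 0], "fingers": 1}, {"dp": [0.002, 0, 0], "delta_rot": [0, 0, 0], "fingers": 1}]'

```text
time_s: 13.02
eef_pos: [617.4, 39.8, 57.4]
tool_rot: [-180.0, 0.2, 81.2]
force: [-9.0, -13.1, 6.0]
finger_gap: 63.9
finger_force: 10.0
```

Emit:
arm_command --series '[{"dp": [0.001, 0, 0], "delta_rot": [0, 0, 0], "fingers": 1}, {"dp": [0.002, 0, 0], "delta_rot": [0, 0, 0], "fingers": 1}]'

```text
time_s: 13.28
eef_pos: [617.6, 41.4, 57.2]
tool_rot: [-180.0, 0.3, 81.2]
force: [-8.1, -13.5, 4.5]
finger_gap: 63.7
finger_force: 10.0
```

Emit:
arm_command --series '[{"dp": [0, 0, 0], "delta_rot": [0, 0, 0], "fingers": -1}, {"dp": [0, 0, 0], "delta_rot": [0, 0, 0], "fingers": -1}, {"dp": [0, 0, 0], "delta_rot": [0, 0, 0], "fingers": -1}, {"dp": [0, 0, -0.05], "delta_rot": [0, 0, 0], "fingers": -1}, {"dp": [0, 0, -0.1], "delta_rot": [0, 0, 0], "fingers": -1}, {"dp": [-0.05, 0, -0.1], "delta_rot": [0, 0, 0], "fingers": -1}, {"dp": [-0.1, 0, -0.1], "delta_rot": [0, 0, 0], "fingers": -1}, {"dp": [-0.15, 0, -0.1], "delta_rot": [0, 0, 0], "fingers": -1}]'

```text
time_s: 14.28
eef_pos: [596.0, -103.3, 157.3]
tool_rot: [179.9, -0.0, 81.5]
force: [-0.2, -0.1, 0.2]
finger_gap: 86.8
finger_force: 0.0
```

```bash
python3 - <<'E'
from h import *
t=get_image('top');s=get_image('side');print(state()['eef_pos'])
a=cv2.resize(s["image"][140:260,250:380,::-1],None,fx=4,fy=4,interpolation=cv2.INTER_CUBIC)
b=cv2.resize(t["image"][170:250,270:370,::-1],None,fx=3,fy=3,interpolation=cv2.INTER_CUBIC)
o=np.zeros((480,800,3),np.uint8);o[:,:520]=a[:480];o[:240,500:800]=b;cv2.imwrite("pics/b2.png",o)
E
```

```text
[ 594.58508842 -109.32404847  157.71188288]
```

View pics/b2.png

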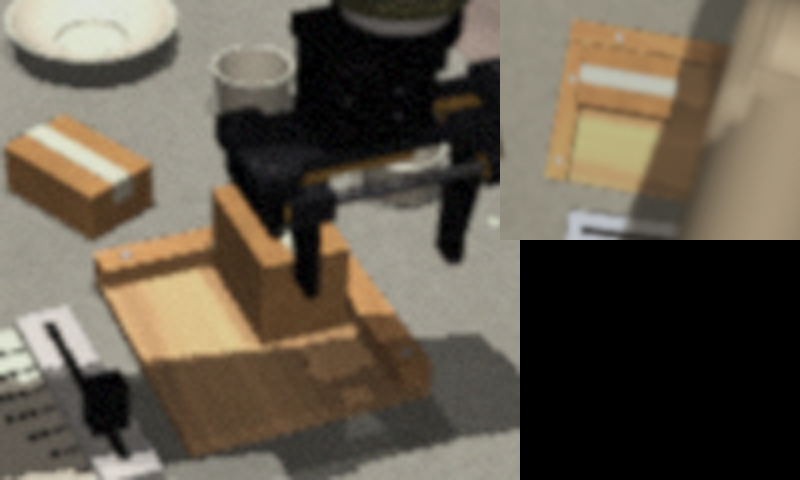

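Emit:
arm_command --series '[{"dp": [0, 0, 0], "delta_rot": [0, 0, 0], "fingers": -1}, {"dp": [0, 0, 0], "delta_rot": [0, 0, 0], "fingers": -1}]'

```text
time_s: 14.62
eef_pos: [596.4, -100.5, 156.8]
tool_rot: [-180.0, -0.0, 81.5]
force: [0.8, -0.4, -0.3]
finger_gap: 87.0
finger_force: 0.0
```

Emit:
arm_command --series '[{"dp": [0.05, 0.001, 0], "delta_rot": [0, 0, 0], "fingers": -1}, {"dp": [0.1, 0.002, 0], "delta_rot": [0, 0, 0], "fingers": -1}, {"dp": [0.147, 0.002, 0], "delta_rot": [0, 0, 0], "fingers": -1}, {"dp": [0.147, 0.002, 0], "delta_rot": [0, 0, 0], "fingers": -1}, {"dp": [0.147, 0.002, 0.05], "delta_rot": [0, 0, 0], "fingers": -1}, {"dp": [0.147, 0.002, 0.1], "delta_rot": [0, 0, 0], "fingers": -1}, {"dp": [0.147, 0.002, 0.1], "delta_rot": [0, 0, 0], "fingers": -1}, {"dp": [0.147, 0.002, 0.1], "delta_rot": [0, 0, 0], "fingers": -1}]'

```text
time_s: 15.62
eef_pos: [620.9, 42.6, 58.8]
tool_rot: [179.9, -0.0, 81.4]
force: [1.2, 0.3, 1.1]
finger_gap: 86.7
finger_force: 0.0
```

Emit:
arm_command --series '[{"dp": [0, 0.003, 0], "delta_rot": [0, 0, 0], "fingers": -1}, {"dp": [0, 0.006, 0], "delta_rot": [0, 0, 0], "fingers": -1}, {"dp": [0, 0.008, 0], "delta_rot": [0, 0, 0], "fingers": -1}, {"dp": [0, 0.01, 0], "delta_rot": [0, 0, 0], "fingers": -1}]'

```text
time_s: 16.12
eef_pos: [629.3, 41.4, 57.1]
tool_rot: [-179.9, -0.0, 81.4]
force: [-8.9, 1.2, 6.8]
finger_gap: 87.2
finger_force: 4.2
```

Emit:
arm_command --series '[{"dp": [0, 0.001, 0], "delta_rot": [0, 0, 0], "fingers": -1}, {"dp": [0, 0.002, 0], "delta_rot": [0, 0, 0], "fingers": -1}, {"dp": [0, 0.002, 0], "delta_rot": [0, 0, 0], "fingers": -1}]'

```text
time_s: 16.5
eef_pos: [630.5, 41.2, 56.8]
tool_rot: [-179.8, -0.0, 81.4]
force: [-6.7, 1.1, 6.6]
finger_gap: 87.3
finger_force: 3.5
```

Emit:
arm_command --series '[{"dp": [0, 0.001, 0], "delta_rot": [0, 0, 0], "fingers": -1}, {"dp": [0, 0.002, 0], "delta_rot": [0, 0, 0], "fingers": -1}, {"dp": [0, 0.002, 0], "delta_rot": [0, 0, 0], "fingers": -1}]'

```text
time_s: 16.88
eef_pos: [632.4, 40.9, 56.7]
tool_rot: [-179.8, -0.0, 81.4]
force: [-6.9, 1.0, 5.5]
finger_gap: 86.9
finger_force: 3.5
```

Emit:
arm_command --series '[{"dp": [0, 0.001, 0], "delta_rot": [0, 0, 0], "fingers": -1}, {"dp": [0, 0.002, 0], "delta_rot": [0, 0, 0], "fingers": -1}, {"dp": [0, 0.002, 0], "delta_rot": [0, 0, 0], "fingers": -1}]'

```text
time_s: 17.25
eef_pos: [634.3, 40.6, 56.7]
tool_rot: [-179.8, -0.0, 81.4]
force: [-7.5, 1.6, 5.3]
finger_gap: 87.1
finger_force: 3.9
```

Emit:
arm_command --series '[{"dp": [0, 0.001, 0], "delta_rot": [0, 0, 0], "fingers": -1}, {"dp": [0, 0.002, 0], "delta_rot": [0, 0, 0], "fingers": -1}, {"dp": [0, 0.002, 0], "delta_rot": [0, 0, 0], "fingers": -1}]'

```text
time_s: 17.62
eef_pos: [634.3, 40.6, 56.5]
tool_rot: [-179.5, -0.0, 81.4]
force: [-17.2, 1.2, 13.5]
finger_gap: 87.3
finger_force: 8.8
```

Emit:
arm_command --series '[{"dp": [0, 0.001, 0], "delta_rot": [0, 0, 0], "fingers": -1}, {"dp": [0, 0.002, 0], "delta_rot": [0, 0, 0], "fingers": -1}, {"dp": [0, 0.002, 0], "delta_rot": [0, 0, 0], "fingers": -1}]'

```text
time_s: 18.0
eef_pos: [634.4, 40.6, 56.3]
tool_rot: [-179.3, -0.0, 81.4]
force: [-27.0, 3.3, 21.3]
finger_gap: 87.2
finger_force: 13.7
```

Emit:
arm_command --series '[{"dp": [0, -0.008, 0], "delta_rot": [0, 0, 0], "fingers": -1}, {"dp": [0, -0.013, 0], "delta_rot": [0, 0, 0], "fingers": -1}, {"dp": [0, -0.013, -0.05], "delta_rot": [0, 0, 0], "fingers": -1}, {"dp": [0, -0.013, -0.09], "delta_rot": [0, 0, 0], "fingers": -1}, {"dp": [-0.04, -0.013, -0.09], "delta_rot": [0, 0, 0], "fingers": 1}, {"dp": [-0.074, -0.013, -0.09], "delta_rot": [0, 0, 0], "fingers": 1}, {"dp": [-0.074, -0.013, -0.09], "delta_rot": [0, 0, 0], "fingers": 1}, {"dp": [-0.074, -0.013, -0.05], "delta_rot": [0, 0, 0], "fingers": 1}]'

```text
time_s: 19.0
eef_pos: [618.2, -31.2, 109.2]
tool_rot: [179.6, -0.1, 81.4]
force: [-0.0, 0.5, -0.1]
finger_gap: 54.9
finger_force: 0.0
```

Emit:
arm_command --series '[{"dp": [0, 0, 0.03], "delta_rot": [0, 0, 0], "fingers": 1}, {"dp": [0, 0, 0.06], "delta_rot": [0, 0, 0], "fingers": 1}, {"dp": [0, 0, 0.06], "delta_rot": [0, 0, 0], "fingers": 1}, {"dp": [0.003, 0, 0.06], "delta_rot": [0, 0, 0], "fingers": 1}, {"dp": [0.006, 0, 0.06], "delta_rot": [0, 0, 0], "fingers": 1}, {"dp": [0.006, 0, 0.06], "delta_rot": [0, 0, 0], "fingers": 1}]'

```text
time_s: 19.75
eef_pos: [617.3, -24.9, 47.9]
tool_rot: [179.9, -0.0, 81.5]
force: [-1.1, -0.4, 0.5]
finger_gap: 2.0
finger_force: 0.0
```

Emit:
arm_command --series '[{"dp": [0.001, 0, 0], "delta_rot": [0, 0, 0], "fingers": 1}, {"dp": [0.002, 0, 0], "delta_rot": [0, 0, 0], "fingers": 1}, {"dp": [0.003, 0, 0], "delta_rot": [0, 0, 0], "fingers": 1}, {"dp": [0.003, 0, 0], "delta_rot": [0, 0, 0], "fingers": 1}]'

```text
time_s: 20.25
eef_pos: [617.1, -22.5, 46.9]
tool_rot: [-180.0, -0.0, 81.4]
force: [-0.6, 0.3, 0.8]
finger_gap: 0.6
finger_force: 0.0
```

Emit:
arm_command --series '[{"dp": [0.001, 0, 0], "delta_rot": [0, 0, 0], "fingers": 1}, {"dp": [0.002, 0, 0], "delta_rot": [0, 0, 0], "fingers": 1}, {"dp": [0.002, 0, 0], "delta_rot": [0, 0, 0], "fingers": 1}]'

```text
time_s: 20.62
eef_pos: [617.3, -21.4, 46.9]
tool_rot: [-180.0, 0.0, 81.4]
force: [-0.5, -3.5, -0.1]
finger_gap: 0.6
finger_force: 1.8
```

Emit:
arm_command --series '[{"dp": [0.001, 0, 0], "delta_rot": [0, 0, 0], "fingers": 1}, {"dp": [0.002, 0, 0], "delta_rot": [0, 0, 0], "fingers": 1}, {"dp": [0.002, 0, 0], "delta_rot": [0, 0, 0], "fingers": 1}]'

```text
time_s: 21.0
eef_pos: [617.3, -21.3, 47.0]
tool_rot: [-180.0, 0.2, 81.3]
force: [-2.1, -8.6, 1.6]
finger_gap: 0.1
finger_force: 4.6
```

Emit:
arm_command --series '[{"dp": [0.001, 0, 0], "delta_rot": [0, 0, 0], "fingers": 1}, {"dp": [0.003, 0, 0], "delta_rot": [0, 0, 0], "fingers": 1}, {"dp": [0.004, 0, 0], "delta_rot": [0, 0, 0], "fingers": 1}, {"dp": [0.004, 0, 0], "delta_rot": [0, 0, 0], "fingers": 1}]'

```text
time_s: 21.5
eef_pos: [617.3, -21.2, 47.3]
tool_rot: [-180.0, 0.4, 81.1]
force: [-6.0, -18.9, 5.6]
finger_gap: 0.5
finger_force: 9.8
```

Emit:
arm_command --series '[{"dp": [-0.025, 0, 0], "delta_rot": [0, 0, 0], "fingers": 1}, {"dp": [-0.025, 0, -0.05], "delta_rot": [0, 0, 0], "fingers": -1}, {"dp": [-0.025, 0, -0.11], "delta_rot": [0, 0, 0], "fingers": -1}, {"dp": [-0.025, 0, -0.153], "delta_rot": [0, 0, 0], "fingers": -1}]'

```text
time_s: 22.0
eef_pos: [615.0, -39.0, 202.7]
tool_rot: [179.9, -0.1, 81.4]
force: [-0.2, 0.6, -0.0]
finger_gap: 23.0
finger_force: 0.0
```

```bash
python3 plan.py 614.8,-39.5,200,81.4 556.7,238,200,106.2 556.7,238,120,106.2
```

```text
[556.7, 238.0, 200.0, 106.2] dp [0.2657, -0.0989, -0.0] rz -0.4328 rows 5
[556.7, 238.0, 120.0, 106.2] dp [0.0, 0.0, 0.08] rz -0.0 rows 2
```

Emit:
arm_command --series '[{"dp": [0.2657, -0.0989, 0], "delta_rot": [0, 0, -0.4328], "fingers": -1}, {"dp": [0.2657, -0.0989, 0], "delta_rot": [0, 0, -0.4328], "fingers": -1}, {"dp": [0.2657, -0.0989, 0], "delta_rot": [0, 0, -0.4328], "fingers": -1}, {"dp": [0.2657, -0.0989, 0], "delta_rot": [0, 0, -0.4328], "fingers": -1}, {"dp": [0.2657, -0.0989, 0], "delta_rot": [0, 0, -0.4328], "fingers": -1}, {"dp": [0.2657, -0.0989, 0], "delta_rot": [0, 0, -0.4328], "fingers": -1}, {"dp": [0.2657, -0.0989, 0], "delta_rot": [0, 0, -0.4328], "fingers": -1}, {"dp": [0.2657, -0.0989, 0], "delta_rot": [0, 0, -0.4328], "fingers": -1}]'

```text
time_s: 23.0
eef_pos: [556.9, 236.7, 200.1]
tool_rot: [180.0, 0.0, 106.1]
force: [0.5, -0.2, 0.7]
finger_gap: 86.4
finger_force: 0.0
```

```bash
python3 - <<'E'
from fit import *
t=get_image('top');s=get_image('side');print(state()['eef_pos'])
G=[]
for c,x0,y0,x1,y1,k in((t,280,170,370,250,4.4),(s,260,150,380,260,3.3)):
    im=cv2.resize(c["image"][y0:y1,x0:x1,::-1],None,fx=k,fy=k,interpolation=cv2.INTER_CUBIC)
    a=np.radians(-8.6)
    for P,o in((box(64,100,70,12,-32,-50),(661.4,82.9)),):
        Q=place(P,[o[0],o[1],a])
        for i,j in((0,1),(0,2),(0,4),(1,3),(1,5),(2,3),(2,6),(3,7),(4,5),(4,6),(5,7),(6,7)):
            p=[tuple(int((v-w)*k) for v,w in zip(pix(c,Q[n]),(x0,y0))) for n in(i,j)]
            cv2.line(im,*p,(0,255,0),1)
    G.append(im)
h=max(g.shape[0] for g in G);o=np.zeros((h,sum(g.shape[1] for g in G),3),np.uint8);x=0
for g in G:o[:g.shape[0],x:x+g.shape[1]]=g;x+=g.shape[1]
cv2.imwrite("pics/b3.png",o);print(o.shape)
E
```

```text
[556.85038974 236.99322194 200.0769979 ]
(363, 792, 3)
```

View pics/b3.png

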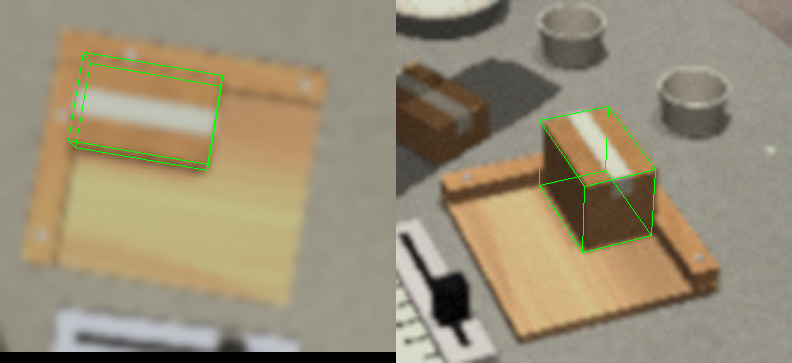

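Emit:
arm_command --series '[{"dp": [0, 0, 0.06], "delta_rot": [0, 0, 0], "fingers": -1}, {"dp": [0, 0, 0.12], "delta_rot": [0, 0, 0], "fingers": -1}, {"dp": [0, 0, 0.165], "delta_rot": [0, 0, 0], "fingers": -1}, {"dp": [0, 0, 0.18], "delta_rot": [0, 0, 0], "fingers": -1}, {"dp": [0, 0, 0.18], "delta_rot": [0, 0, 0], "fingers": 1}, {"dp": [0, 0, 0.18], "delta_rot": [0, 0, 0], "fingers": 1}, {"dp": [0, 0, 0.18], "delta_rot": [0, 0, 0], "fingers": 1}, {"dp": [0, 0, 0.18], "delta_rot": [0, 0, 0], "fingers": 1}]' --grip_force 25

```text
time_s: 24.1
eef_pos: [557.1, 238.5, 21.5]
tool_rot: [179.9, -0.1, 106.2]
force: [-2.8, -1.3, 8.1]
finger_gap: 63.9
finger_force: 25.0
```

```bash
python3 plan.py 556.7,238,20,106.2 556.7,238,180,106.2 622.3,38.2,180,81.4 622.3,38.2,103,81.4; python3 plan.py 622.3,38.2,200,81.4 423.8,256,200,82.7;python3 plan.py 622.3,38.2,200,81.4  472.8,395.4,200,107.7;python3 plan.py 622.3,38.2,250,81.4  553.1,-264.8,200,85.4
```

```text
[556.7, 238.0, 180.0, 106.2] dp [0.0, 0.0, -0.16] rz -0.0 rows 3
[622.3, 38.2, 180.0, 81.4] dp [-0.2102, 0.0073, -0.0] rz 0.4328 rows 4
[622.3, 38.2, 103.0, 81.4] dp [0.0, 0.0, 0.077] rz -0.0 rows 2
[423.8, 256.0, 200.0, 82.7] dp [0.1857, -0.2288, -0.0] rz -0.0227 rows 5
[472.8, 395.4, 200.0, 107.7] dp [0.3308, -0.2012, -0.0] rz -0.459 rows 7
[553.1, -264.8, 200.0, 85.4] dp [-0.3099, -0.0231, 0.05] rz -0.0698 rows 6
```

Emit:
arm_command --series '[{"dp": [0, 0, -0.055], "delta_rot": [0, 0, 0], "fingers": 1}, {"dp": [0, 0, -0.11], "delta_rot": [0, 0, 0], "fingers": 1}, {"dp": [0, 0, -0.16], "delta_rot": [0, 0, 0], "fingers": 1}, {"dp": [-0.045, 0.001, -0.16], "delta_rot": [0, 0, 0.1], "fingers": 1}, {"dp": [-0.09, 0.003, -0.16], "delta_rot": [0, 0, 0.2], "fingers": 1}, {"dp": [-0.14, 0.005, -0.16], "delta_rot": [0, 0, 0.3], "fingers": 1}, {"dp": [-0.185, 0.006, -0.16], "delta_rot": [0, 0, 0.4], "fingers": 1}, {"dp": [-0.2102, 0.0073, -0.16], "delta_rot": [0, 0, 0.4328], "fingers": 1}]'

```text
time_s: 25.1
eef_pos: [622.6, 35.6, 180.6]
tool_rot: [179.9, 0.0, 81.2]
force: [-0.2, 0.1, -1.6]
finger_gap: 64.0
finger_force: 25.0
```

Emit:
arm_command --series '[{"dp": [0, 0, 0], "delta_rot": [0, 0, 0], "fingers": 1}, {"dp": [0, 0, 0.03], "delta_rot": [0, 0, 0], "fingers": 1}, {"dp": [0, 0, 0.055], "delta_rot": [0, 0, 0], "fingers": 1}, {"dp": [0, 0, 0.07], "delta_rot": [0, 0, 0], "fingers": 1}, {"dp": [0, 0, 0.0745], "delta_rot": [0, 0, 0], "fingers": 1}, {"dp": [0, 0, 0.0765], "delta_rot": [0, 0, 0], "fingers": 1}, {"dp": [0, 0, 0.0775], "delta_rot": [0, 0, 0], "fingers": 1}, {"dp": [0, 0, 0.0775], "delta_rot": [0, 0, 0], "fingers": 1}]'

```text
time_s: 26.1
eef_pos: [622.6, 38.5, 103.6]
tool_rot: [179.9, -0.1, 81.4]
force: [-3.7, 1.4, 6.1]
finger_gap: 64.1
finger_force: 25.0
```

Emit:
arm_command --series '[{"dp": [0, 0, -0.001], "delta_rot": [0, 0, 0], "fingers": -1}, {"dp": [0, 0, -0.001], "delta_rot": [0, 0, 0], "fingers": -1}, {"dp": [0, 0, -0.001], "delta_rot": [0, 0, 0], "fingers": -1}, {"dp": [0, 0, -0.001], "delta_rot": [0, 0, 0], "fingers": -1}, {"dp": [0, 0, -0.05], "delta_rot": [0, 0, 0], "fingers": -1}, {"dp": [0, 0, -0.0975], "delta_rot": [0, 0, 0], "fingers": -1}, {"dp": [0.04, -0.045, -0.0975], "delta_rot": [0, 0, 0], "fingers": -1}, {"dp": [0.08, -0.09, -0.0975], "delta_rot": [0, 0, 0], "fingers": -1}]'

```text
time_s: 27.1
eef_pos: [544.5, 131.5, 200.3]
tool_rot: [179.9, -0.0, 81.3]
force: [-0.0, 1.5, 0.2]
finger_gap: 87.4
finger_force: 0.0
```

Emit:
arm_command --series '[{"dp": [0.04, -0.045, 0], "delta_rot": [0, 0, 0], "fingers": -1}, {"dp": [0.08, -0.09, 0], "delta_rot": [0, 0, 0], "fingers": -1}, {"dp": [0.1057, -0.1388, 0], "delta_rot": [0, 0, -0.0227], "fingers": -1}, {"dp": [0.1057, -0.1388, 0], "delta_rot": [0, 0, -0.0227], "fingers": -1}, {"dp": [0.1057, -0.1388, 0], "delta_rot": [0, 0, -0.0227], "fingers": -1}]'

```text
time_s: 27.72
eef_pos: [424.1, 255.7, 200.1]
tool_rot: [180.0, -0.0, 82.7]
force: [0.4, -0.7, -0.3]
finger_gap: 86.9
finger_force: 0.0
```

```bash
cat > ov.py <<'E'
from fit import *
import sys
# overlay: column of n cartons at home, centre estimate
t=get_image('top');s=get_image('side');print(state()['eef_pos'])
n=int(sys.argv[1]);o=np.array([661.4,82.9]);a=np.radians(-8.6);H=82+42*n
T=place(box(64,100,H-12,12,-32,-50),[*o,a])
# measured: column blob in side view (top face + sides) against table/board where chroma separates
G=[]
for c,x0,y0,x1,y1,k in((t,280,170,370,250,4.4),(s,250,max(0,170-20*n),380,280-12*n,3.)):
    im=cv2.resize(c["image"][y0:y1,x0:x1,::-1],None,fx=k,fy=k,interpolation=cv2.INTER_CUBIC)
    for z in [12,82]+[82+42*(i+1) for i in range(n)]:
        q=place(np.array([[-64,-100,z],[0,-100,z],[0,0,z],[-64,0,z]]),[*o,a])
        p=np.array([[(v-w)*k for v,w in zip(pix(c,Q),(x0,y0))] for Q in q]).astype(np.int32)
        cv2.polylines(im,[p],True,(0,255,0),1)
    G.append(im)
h=max(g.shape[0] for g in G);o=np.zeros((h,sum(g.shape[1] for g in G),3),np.uint8);x=0
for g in G:o[:g.shape[0],x:x+g.shape[1]]=g;x+=g.shape[1]
cv2.imwrite(sys.argv[2],o);print(o.shape)
E
python3 ov.py 1 pics/c1.png
```

```text
[424.72167449 254.97704271 200.02657776]
(354, 786, 3)
```

View pics/c1.png

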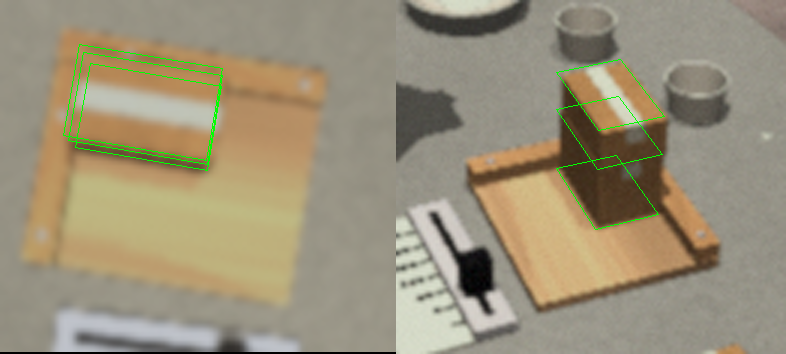

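The first flat carton sits on the tall one and the overlay lines agree to within about 2 px. I'll quantify edge alignment with an edge profile and continue with the next pick.

```bash
cat > edge.py <<'E'
from fit import *
import sys
from scipy.ndimage import map_coordinates
s=get_image('side');n=int(sys.argv[1]);o=np.array([661.4,82.9]);a=np.radians(-8.6)
I=cv2.cvtColor(s["image"],cv2.COLOR_RGB2LAB).astype(float)
d=np.arange(-7,7.01,.25)
segs=[(16,80)]+[(82+42*i+3,82+42*i+39) for i in range(n)]
for nm,bx,by in(("left(-64,0)",-64,0),("mid(-64,-100)",-64,-100),("right(0,-100)",0,-100)):
    r=[]
    for z0,z1 in segs:
        pr=0
        for z in np.linspace(z0,z1,25):
            u,v=pix(s,place(np.array([[bx,by,z]]),[*o,a])[0])
            if nm=="x":pass
            pr=pr+np.stack([map_coordinates(I[...,k],[np.full(d.size,v),u+d],order=1) for k in range(3)])
        g=np.linalg.norm(np.gradient(pr/25,axis=1),axis=0);g=np.convolve(g,np.ones(5)/5,'same');g[:3]=g[-3:]=0
        w=g>g.max()*.7;i=np.argmax(g);w&=np.abs(d-d[i])<1.6
        r.append((round((g*w*d).sum()/(g*w).sum(),2),round(g.max(),1)))
    print(nm,r)
c=s;P=lambda bx,by:np.array(pix(c,place(np.array([[bx,by,100]]),[*o,a])[0]))
print("px per mm bx,by:",(P(-54,-50)-P(-64,-50))/10,(P(-64,-40)-P(-64,-50))/10)
E
python3 edge.py 1
```

```text
left(-64,0) [(np.float64(0.64), np.float64(9.7)), (np.float64(1.24), np.float64(8.6))]
mid(-64,-100) [(np.float64(-5.52), np.float64(2.6)), (np.float64(0.62), np.float64(1.7))]
right(0,-100) [(np.float64(0.49), np.float64(6.6)), (np.float64(0.63), np.float64(8.9))]
px per mm bx,by: [ 0.3383341  -0.07441145] [-0.13470384 -0.19515849]
```

Emit:
arm_command --series '[{"dp": [0, 0, 0.06], "delta_rot": [0, 0, 0], "fingers": -1}, {"dp": [0, 0, 0.12], "delta_rot": [0, 0, 0], "fingers": -1}, {"dp": [0, 0, 0.165], "delta_rot": [0, 0, 0], "fingers": -1}, {"dp": [0, 0, 0.18], "delta_rot": [0, 0, 0], "fingers": -1}, {"dp": [0, 0, 0.18], "delta_rot": [0, 0, 0], "fingers": 1}, {"dp": [0, 0, 0.18], "delta_rot": [0, 0, 0], "fingers": 1}, {"dp": [0, 0, 0.18], "delta_rot": [0, 0, 0], "fingers": 1}, {"dp": [0, 0, 0.18], "delta_rot": [0, 0, 0], "fingers": 1}]'

```text
time_s: 28.88
eef_pos: [424.5, 256.9, 21.4]
tool_rot: [179.9, -0.1, 82.7]
force: [-0.7, -1.1, 7.5]
finger_gap: 63.5
finger_force: 25.0
```

```bash
python3 plan.py 423.8,256,20,82.7 423.8,256,220,82.7 622.3,38.7,220,81.4 622.3,38.7,240,81.4 472.8,395.4,200,107.7 472.8,395.4,20,107.7 472.8,395.4,260,107.7 622.3,38.7,260,81.4 622.3,38.7,280,81.4 553.1,-264.8,200,85.4 553.1,-264.8,20,85.4 553.1,-264.8,300,85.4 622.3,38.7,300,81.4
```

```text
[423.8, 256.0, 220.0, 82.7] dp [0.0, 0.0, -0.2] rz -0.0 rows 4
[622.3, 38.7, 220.0, 81.4] dp [-0.1903, 0.2245, -0.0] rz 0.0227 rows 5
[622.3, 38.7, 240.0, 81.4] dp [0.0, 0.0, -0.02] rz -0.0 rows 1
[472.8, 395.4, 200.0, 107.7] dp [0.3303, -0.2012, 0.04] rz -0.459 rows 7
[472.8, 395.4, 20.0, 107.7] dp [0.0, 0.0, 0.18] rz -0.0 rows 3
[472.8, 395.4, 260.0, 107.7] dp [0.0, 0.0, -0.24] rz -0.0 rows 4
[622.3, 38.7, 260.0, 81.4] dp [-0.3853, 0.034, -0.0] rz 0.459 rows 7
[622.3, 38.7, 280.0, 81.4] dp [0.0, 0.0, -0.02] rz -0.0 rows 1
[553.1, -264.8, 200.0, 85.4] dp [-0.3104, -0.023, 0.08] rz -0.0698 rows 6
[553.1, -264.8, 20.0, 85.4] dp [0.0, 0.0, 0.18] rz -0.0 rows 3
[553.1, -264.8, 300.0, 85.4] dp [0.0, 0.0, -0.28] rz -0.0 rows 5
[622.3, 38.7, 300.0, 81.4] dp [0.3081, 0.0446, -0.0] rz 0.0698 rows 5
```

Emit:
arm_command --series '[{"dp": [0, 0, -0.055], "delta_rot": [0, 0, 0], "fingers": 1}, {"dp": [0, 0, -0.11], "delta_rot": [0, 0, 0], "fingers": 1}, {"dp": [0, 0, -0.16], "delta_rot": [0, 0, 0], "fingers": 1}, {"dp": [0, 0, -0.2], "delta_rot": [0, 0, 0], "fingers": 1}, {"dp": [-0.035, 0.042, -0.2], "delta_rot": [0, 0, 0], "fingers": 1}, {"dp": [-0.07, 0.084, -0.2], "delta_rot": [0, 0, 0], "fingers": 1}, {"dp": [-0.105, 0.125, -0.2], "delta_rot": [0, 0, 0.01], "fingers": 1}, {"dp": [-0.14, 0.165, -0.2], "delta_rot": [0, 0, 0.02], "fingers": 1}]'

```text
time_s: 29.88
eef_pos: [570.4, 95.2, 220.5]
tool_rot: [180.0, -0.1, 81.6]
force: [1.8, 0.7, -1.1]
finger_gap: 64.0
finger_force: 25.0
```

Emit:
arm_command --series '[{"dp": [-0.03, 0.035, 0], "delta_rot": [0, 0, 0.0027], "fingers": 1}, {"dp": [-0.0503, 0.0595, 0], "delta_rot": [0, 0, 0.0027], "fingers": 1}, {"dp": [-0.0503, 0.0595, 0], "delta_rot": [0, 0, 0.0027], "fingers": 1}, {"dp": [-0.0503, 0.0595, 0], "delta_rot": [0, 0, 0.0027], "fingers": 1}, {"dp": [-0.0503, 0.0595, 0.03], "delta_rot": [0, 0, 0.0027], "fingers": 1}, {"dp": [-0.0503, 0.0595, 0.055], "delta_rot": [0, 0, 0.0027], "fingers": 1}]'

```text
time_s: 30.62
eef_pos: [620.4, 39.6, 164.4]
tool_rot: [-180.0, -0.1, 81.5]
force: [0.1, -0.1, -2.5]
finger_gap: 63.7
finger_force: 25.0
```

Emit:
arm_command --series '[{"dp": [0, 0, 0.01], "delta_rot": [0, 0, 0], "fingers": 1}, {"dp": [0, 0, 0.0155], "delta_rot": [0, 0, 0], "fingers": 1}, {"dp": [0, 0, 0.0185], "delta_rot": [0, 0, 0], "fingers": 1}, {"dp": [0, 0, 0.0205], "delta_rot": [0, 0, 0], "fingers": 1}, {"dp": [0, 0, 0.0205], "delta_rot": [0, 0, 0], "fingers": 1}]'

```text
time_s: 31.25
eef_pos: [621.5, 37.9, 145.5]
tool_rot: [179.9, -0.1, 81.4]
force: [-3.2, 0.6, 4.5]
finger_gap: 64.0
finger_force: 25.0
```

Emit:
arm_command --series '[{"dp": [0, 0, -0.001], "delta_rot": [0, 0, 0], "fingers": 1}, {"dp": [0, 0, -0.001], "delta_rot": [0, 0, 0], "fingers": -1}, {"dp": [0, 0, -0.001], "delta_rot": [0, 0, 0], "fingers": -1}, {"dp": [0, 0, -0.001], "delta_rot": [0, 0, 0], "fingers": -1}, {"dp": [0, 0, -0.001], "delta_rot": [0, 0, 0], "fingers": -1}, {"dp": [0, 0, -0.05], "delta_rot": [0, 0, 0], "fingers": -1}, {"dp": [0, 0, -0.0955], "delta_rot": [0, 0, 0], "fingers": -1}, {"dp": [0, 0, -0.0955], "delta_rot": [0, 0, 0], "fingers": -1}]'

```text
time_s: 32.25
eef_pos: [622.7, 37.5, 243.7]
tool_rot: [179.7, -0.1, 81.4]
force: [0.9, -0.0, 0.3]
finger_gap: 86.7
finger_force: 0.0
```

Emit:
arm_command --series '[{"dp": [0.3303, -0.2012, 0.04], "delta_rot": [0, 0, -0.459], "fingers": -1}, {"dp": [0.3303, -0.2012, 0.04], "delta_rot": [0, 0, -0.459], "fingers": -1}, {"dp": [0.3303, -0.2012, 0.04], "delta_rot": [0, 0, -0.459], "fingers": -1}, {"dp": [0.3303, -0.2012, 0.04], "delta_rot": [0, 0, -0.459], "fingers": -1}, {"dp": [0.3303, -0.2012, 0.04], "delta_rot": [0, 0, -0.459], "fingers": -1}, {"dp": [0.3303, -0.2012, 0.04], "delta_rot": [0, 0, -0.459], "fingers": -1}, {"dp": [0.3303, -0.2012, 0.04], "delta_rot": [0, 0, -0.459], "fingers": -1}, {"dp": [0.3303, -0.2012, 0.04], "delta_rot": [0, 0, -0.459], "fingers": -1}]'

```text
time_s: 33.25
eef_pos: [470.8, 394.7, 199.0]
tool_rot: [-179.9, 0.1, 107.8]
force: [-0.0, -0.6, 0.3]
finger_gap: 86.9
finger_force: 0.0
```

```bash
python3 edge.py 2; python3 - <<'E'
from fit import *
t=get_image("top");s=get_image("side");F=box(100,64,42)
for n,m,p in(("c_c",F,(473,395)),("c_d",F,(553,-265))):
    q=[pix(c,[p[0],p[1],42]) for c in(t,s)]
    try:
        M=[comp(t,q[0]),comp(s,q[1])];print(n,[int(x.sum()) for x in M])
        for cs,mm in(((t,),M[:1]),((s,),M[1:])):
            r,e=fit(cs,mm,m,(p[0],p[1],[1.5,1.88]));print(np.round(r[:2],1),np.degrees(r[2]).round(1),e.round(3))
    except Exception as e:print(n,"fail")
for n in("top","side"): print([(np.round(d["position"]).tolist(),round(d["score"],2)) for d in search_frame(n,"glaze_jar")])
print(state()["eef_pos"])
E
```

```text
left(-64,0) [(np.float64(0.64), np.float64(9.4)), (np.float64(1.38), np.float64(10.5)), (np.float64(0.75), np.float64(7.0))]
mid(-64,-100) [(np.float64(-2.76), np.float64(2.3)), (np.float64(0.87), np.float64(1.6)), (np.float64(0.25), np.float64(2.6))]
right(0,-100) [(np.float64(0.6), np.float64(6.2)), (np.float64(0.62), np.float64(9.8)), (np.float64(1.01), np.float64(3.3))]
px per mm bx,by: [ 0.3383341  -0.07441145] [-0.13470384 -0.19515849]
c_c [628, 685]
[473.2 393.2] 106.0 0.155
[476.6 395.8] 105.1 0.045
c_d [712, 1428]
[ 552.5 -264.5] 84.5 0.088
[ 556.  -262.2] 85.6 0.029
[([382.0, -218.0, 72.0], 0.58), ([427.0, -223.0, 1.0], 0.44)]
[([369.0, -241.0, 54.0], 0.62)]
[472.63157215 392.71897009 200.24060157]
```

The column edges agree within about 1 px. The jar has been knocked to about (383,-222), partly off its mat, and I'll put it back on the way to the last carton. Now I pick carton c.

Emit:
arm_command --series '[{"dp": [0, 0.001, 0.06], "delta_rot": [0, 0, 0.014], "fingers": -1}, {"dp": [0, 0.001, 0.12], "delta_rot": [0, 0, 0.014], "fingers": -1}, {"dp": [0, 0.001, 0.165], "delta_rot": [0, 0, 0.014], "fingers": -1}, {"dp": [0, 0.001, 0.18], "delta_rot": [0, 0, 0.014], "fingers": -1}, {"dp": [0, 0.001, 0.18], "delta_rot": [0, 0, 0.014], "fingers": 1}, {"dp": [0, 0.001, 0.18], "delta_rot": [0, 0, 0.014], "fingers": 1}, {"dp": [0, 0.001, 0.18], "delta_rot": [0, 0, 0.014], "fingers": 1}, {"dp": [0, 0.001, 0.18], "delta_rot": [0, 0, 0.014], "fingers": 1}]'

```text
time_s: 34.5
eef_pos: [473.2, 395.5, 21.7]
tool_rot: [179.9, -0.1, 106.9]
force: [-0.8, -0.4, 7.9]
finger_gap: 63.7
finger_force: 25.0
```

Emit:
arm_command --series '[{"dp": [0, 0, -0.055], "delta_rot": [0, 0, 0], "fingers": 1}, {"dp": [0, 0, -0.11], "delta_rot": [0, 0, 0], "fingers": 1}, {"dp": [0, 0, -0.165], "delta_rot": [0, 0, 0], "fingers": 1}, {"dp": [0, 0, -0.22], "delta_rot": [0, 0, 0], "fingers": 1}, {"dp": [0, 0, -0.24], "delta_rot": [0, 0, 0], "fingers": 1}]'

```text
time_s: 35.12
eef_pos: [473.3, 395.1, 264.2]
tool_rot: [179.7, -0.2, 106.9]
force: [0.5, 0.7, -3.6]
finger_gap: 63.9
finger_force: 25.0
```

```bash
python3 plan.py 473.8,395.7,260,106.9 622.3,38.7,260,81.4
```

```text
[622.3, 38.7, 260.0, 81.4] dp [-0.3848, 0.0383, -0.0] rz 0.4451 rows 7
```

Emit:
arm_command --series '[{"dp": [-0.05, 0.005, 0], "delta_rot": [0, 0, 0.06], "fingers": 1}, {"dp": [-0.1, 0.01, 0], "delta_rot": [0, 0, 0.12], "fingers": 1}, {"dp": [-0.155, 0.015, 0], "delta_rot": [0, 0, 0.18], "fingers": 1}, {"dp": [-0.21, 0.021, 0], "delta_rot": [0, 0, 0.25], "fingers": 1}, {"dp": [-0.265, 0.026, 0], "delta_rot": [0, 0, 0.31], "fingers": 1}, {"dp": [-0.32, 0.032, 0], "delta_rot": [0, 0, 0.37], "fingers": 1}, {"dp": [-0.36, 0.036, 0], "delta_rot": [0, 0, 0.42], "fingers": 1}, {"dp": [-0.3848, 0.0383, 0], "delta_rot": [0, 0, 0.4451], "fingers": 1}]'

```text
time_s: 36.12
eef_pos: [621.1, 35.0, 260.3]
tool_rot: [180.0, 0.0, 81.2]
force: [0.3, 0.1, -2.7]
finger_gap: 64.0
finger_force: 25.0
```

Emit:
arm_command --series '[{"dp": [0, 0, 0], "delta_rot": [0, 0, 0], "fingers": 1}, {"dp": [0, 0, 0], "delta_rot": [0, 0, 0], "fingers": 1}, {"dp": [0, 0, 0.03], "delta_rot": [0, 0, 0], "fingers": 1}, {"dp": [0, 0, 0.055], "delta_rot": [0, 0, 0], "fingers": 1}, {"dp": [0, 0, 0.068], "delta_rot": [0, 0, 0], "fingers": 1}, {"dp": [0, 0, 0.072], "delta_rot": [0, 0, 0], "fingers": 1}, {"dp": [0, 0, 0.0735], "delta_rot": [0, 0, 0], "fingers": 1}, {"dp": [0, 0, 0.0735], "delta_rot": [0, 0, 0], "fingers": 1}]'

```text
time_s: 37.12
eef_pos: [621.4, 38.2, 187.7]
tool_rot: [179.9, -0.1, 81.4]
force: [-2.4, 1.3, 4.5]
finger_gap: 63.7
finger_force: 25.0
```

Emit:
arm_command --series '[{"dp": [0, 0, -0.001], "delta_rot": [0, 0, 0], "fingers": -1}, {"dp": [0, 0, -0.001], "delta_rot": [0, 0, 0], "fingers": -1}, {"dp": [0, 0, -0.001], "delta_rot": [0, 0, 0], "fingers": -1}, {"dp": [0, 0, -0.001], "delta_rot": [0, 0, 0], "fingers": -1}, {"dp": [0, 0, -0.05], "delta_rot": [0, 0, 0], "fingers": -1}, {"dp": [0, 0, -0.0935], "delta_rot": [0, 0, 0], "fingers": -1}, {"dp": [0, 0, -0.0935], "delta_rot": [0, 0, 0], "fingers": -1}]'

```text
time_s: 38.0
eef_pos: [622.4, 37.3, 283.4]
tool_rot: [179.7, -0.1, 81.4]
force: [0.5, 0.1, -0.5]
finger_gap: 87.0
finger_force: 0.0
```

```bash
python3 edge.py 3|head -3; python3 - <<'E'
from fit import *
t=get_image("top");s=get_image("side")
th=np.linspace(0,6.28,24)
J=np.array([[32*np.cos(a),32*np.sin(a),z] for a in th for z in(0,70)])
G=[]
for c,p,k in((t,(383,-222,70),7),(s,(383,-222,35),4)):
    u,v=[int(round(x)) for x in pix(c,p)];w=25 if c is t else 45
    im=cv2.resize(c["image"][v-w:v+w,u-w:u+w,::-1],None,fx=k,fy=k,interpolation=cv2.INTER_CUBIC)
    for z in(0,70):
        q=np.array([pix(c,[383+32*np.cos(a),-222+32*np.sin(a),z]) for a in th])
        cv2.polylines(im,[((q-[u-w,v-w]+.5)*k).astype(np.int32)],True,(0,255,0),1)
    G.append(im[:350] if c is t else im)
h=max(g.shape[0] for g in G);o=np.zeros((h,sum(g.shape[1] for g in G),3),np.uint8);x=0
for g in G:o[:g.shape[0],x:x+g.shape[1]]=g;x+=g.shape[1]
cv2.imwrite("pics/jar2.png",o);print(o.shape)
for n in("top","side"): print([(np.round(d["position"]).tolist(),round(d["score"],2)) for d in search_frame(n,"glaze_jar")])
E
```

```text
left(-64,0) [(np.float64(0.65), np.float64(8.0)), (np.float64(1.49), np.float64(11.5)), (np.float64(1.01), np.float64(9.7)), (np.float64(0.77), np.float64(11.2))]
mid(-64,-100) [(np.float64(-2.13), np.float64(2.1)), (np.float64(-3.51), np.float64(2.0)), (np.float64(0.35), np.float64(2.1)), (np.float64(-3.14), np.float64(2.0))]
right(0,-100) [(np.float64(0.87), np.float64(3.5)), (np.float64(0.62), np.float64(3.4)), (np.float64(0.99), np.float64(3.3)), (np.float64(0.62), np.float64(8.4))]
(360, 710, 3)
[([382.0, -220.0, 78.0], 0.69)]
[([366.0, -240.0, 60.0], 0.71), ([543.0, -274.0, 45.0], 0.49)]
```

View pics/jar2.png

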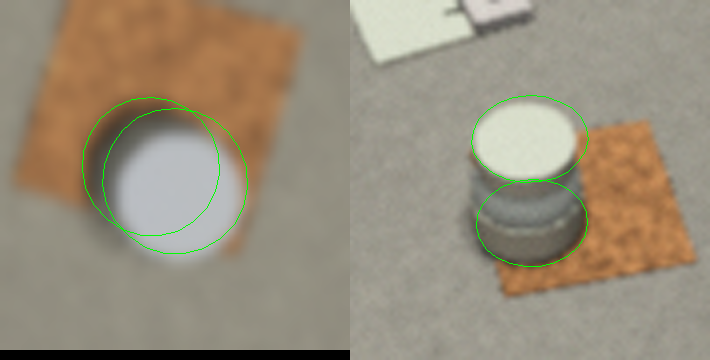

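The jar, at (180,195) in the top crop and (524,141) for its lid in the side crop, overhangs the mat's near edge. I re-measure it as about (378.5,-223.5) and move it back.

```bash
python3 plan.py 622.3,38.7,280,81.4 378.5,-223.5,200,63 378.5,-223.5,42,63 378.5,-223.5,80,63 411.5,-225,80,63 411.5,-225,44,63 411.5,-225,200,63 554.3,-263.4,200,85.2
```

```text
[378.5, -223.5, 200.0, 63.0] dp [-0.2957, -0.2019, 0.08] rz 0.3211 rows 6
[378.5, -223.5, 42.0, 63.0] dp [0.0, 0.0, 0.158] rz -0.0 rows 3
[378.5, -223.5, 80.0, 63.0] dp [0.0, 0.0, -0.038] rz -0.0 rows 1
[411.5, -225.0, 80.0, 63.0] dp [0.0136, 0.0301, -0.0] rz -0.0 rows 1
[411.5, -225.0, 44.0, 63.0] dp [0.0, 0.0, 0.036] rz -0.0 rows 1
[411.5, -225.0, 200.0, 63.0] dp [0.0, 0.0, -0.156] rz -0.0 rows 3
[554.3, -263.4, 200.0, 85.2] dp [0.0306, 0.1447, -0.0] rz -0.3875 rows 3
```

Emit:
arm_command --series '[{"dp": [-0.04, -0.03, 0], "delta_rot": [0, 0, 0], "fingers": -1}, {"dp": [-0.085, -0.06, 0], "delta_rot": [0, 0, 0], "fingers": -1}, {"dp": [-0.13, -0.09, 0], "delta_rot": [0, 0, 0], "fingers": -1}]'

```text
time_s: 38.62
eef_pos: [511.0, -78.5, 278.9]
tool_rot: [-179.9, 0.0, 81.4]
force: [0.1, -2.0, 1.1]
finger_gap: 86.8
finger_force: 0.0
```

Emit:
arm_command --series '[{"dp": [-0.1657, -0.1119, 0.08], "delta_rot": [0, 0, 0.3211], "fingers": -1}, {"dp": [-0.1657, -0.1119, 0.08], "delta_rot": [0, 0, 0.3211], "fingers": -1}, {"dp": [-0.1657, -0.1119, 0.08], "delta_rot": [0, 0, 0.3211], "fingers": -1}, {"dp": [-0.1657, -0.1119, 0.08], "delta_rot": [0, 0, 0.3211], "fingers": -1}, {"dp": [-0.1657, -0.1119, 0.08], "delta_rot": [0, 0, 0.3211], "fingers": -1}, {"dp": [-0.1657, -0.1119, 0.08], "delta_rot": [0, 0, 0.3211], "fingers": -1}, {"dp": [-0.1657, -0.1119, 0.08], "delta_rot": [0, 0, 0.3211], "fingers": -1}]'

```text
time_s: 39.5
eef_pos: [378.1, -223.7, 200.2]
tool_rot: [180.0, 0.0, 63.1]
force: [1.7, -0.0, -0.4]
finger_gap: 86.5
finger_force: 0.0
```

Emit:
arm_command --series '[{"dp": [0, 0, 0.06], "delta_rot": [0, 0, 0], "fingers": -1}, {"dp": [0, 0, 0.11], "delta_rot": [0, 0, 0], "fingers": -1}, {"dp": [0, 0, 0.15], "delta_rot": [0, 0, 0], "fingers": -1}, {"dp": [0, 0, 0.158], "delta_rot": [0, 0, 0], "fingers": -1}, {"dp": [0, 0, 0.158], "delta_rot": [0, 0, 0], "fingers": 1}, {"dp": [0, 0, 0.158], "delta_rot": [0, 0, 0], "fingers": 1}, {"dp": [0, 0, 0.158], "delta_rot": [0, 0, 0], "fingers": 1}, {"dp": [0, 0, 0.158], "delta_rot": [0, 0, 0], "fingers": 1}]'

```text
time_s: 40.5
eef_pos: [377.9, -224.2, 43.0]
tool_rot: [179.9, -0.1, 63.0]
force: [-2.9, 2.4, 11.0]
finger_gap: 63.1
finger_force: 25.0
```

Emit:
arm_command --series '[{"dp": [0, 0, -0.03], "delta_rot": [0, 0, 0], "fingers": 1}, {"dp": [0, 0, -0.038], "delta_rot": [0, 0, 0], "fingers": 1}, {"dp": [0.0136, 0.0301, -0.038], "delta_rot": [0, 0, 0], "fingers": 1}, {"dp": [0.0136, 0.0301, -0.038], "delta_rot": [0, 0, 0], "fingers": 1}, {"dp": [0.0136, 0.0301, -0.02], "delta_rot": [0, 0, 0], "fingers": 1}, {"dp": [0.0136, 0.0301, -0.01], "delta_rot": [0, 0, 0], "fingers": 1}, {"dp": [0.0136, 0.0301, -0.004], "delta_rot": [0, 0, 0], "fingers": 1}, {"dp": [0.0136, 0.0301, -0.004], "delta_rot": [0, 0, 0], "fingers": 1}]'

```text
time_s: 41.5
eef_pos: [409.8, -226.1, 45.8]
tool_rot: [-180.0, 0.0, 63.0]
force: [0.6, -0.3, -3.2]
finger_gap: 63.0
finger_force: 25.0
```

Emit:
arm_command --series '[{"dp": [0, 0, 0.001], "delta_rot": [0, 0, 0], "fingers": 1}, {"dp": [0, 0, 0.002], "delta_rot": [0, 0, 0], "fingers": 1}, {"dp": [0, 0, 0.002], "delta_rot": [0, 0, 0], "fingers": 1}]'

```text
time_s: 41.88
eef_pos: [410.2, -226.0, 44.0]
tool_rot: [180.0, -0.0, 63.0]
force: [0.0, -1.3, -2.7]
finger_gap: 62.7
finger_force: 25.0
```

Emit:
arm_command --series '[{"dp": [0, 0, 0.001], "delta_rot": [0, 0, 0], "fingers": 1}, {"dp": [0, 0, 0.002], "delta_rot": [0, 0, 0], "fingers": 1}, {"dp": [0, 0, 0.0025], "delta_rot": [0, 0, 0], "fingers": 1}, {"dp": [0, 0, 0.0025], "delta_rot": [0, 0, 0], "fingers": 1}]'

```text
time_s: 42.38
eef_pos: [410.3, -226.1, 42.8]
tool_rot: [-179.9, -0.1, 63.0]
force: [-10.6, 6.7, 31.9]
finger_gap: 63.2
finger_force: 25.0
```

Emit:
arm_command --series '[{"dp": [0, 0, -0.0015], "delta_rot": [0, 0, 0], "fingers": 1}, {"dp": [0, 0, -0.0015], "delta_rot": [0, 0, 0], "fingers": -1}, {"dp": [0, 0, -0.0015], "delta_rot": [0, 0, 0], "fingers": -1}, {"dp": [0, 0, -0.0015], "delta_rot": [0, 0, 0], "fingers": -1}, {"dp": [0, 0, -0.0015], "delta_rot": [0, 0, 0], "fingers": -1}, {"dp": [0, 0, -0.05], "delta_rot": [0, 0, 0], "fingers": -1}, {"dp": [0, 0, -0.11], "delta_rot": [0, 0, 0], "fingers": -1}, {"dp": [0, 0, -0.1585], "delta_rot": [0, 0, 0], "fingers": -1}]'

```text
time_s: 43.38
eef_pos: [410.1, -225.9, 196.4]
tool_rot: [-179.9, 0.0, 63.0]
force: [0.3, 1.8, 0.2]
finger_gap: 87.1
finger_force: 0.0
```

Emit:
arm_command --series '[{"dp": [0.0306, 0.1447, 0], "delta_rot": [0, 0, -0.3875], "fingers": -1}, {"dp": [0.0306, 0.1447, 0], "delta_rot": [0, 0, -0.3875], "fingers": -1}, {"dp": [0.0306, 0.1447, 0], "delta_rot": [0, 0, -0.3875], "fingers": -1}, {"dp": [0.0306, 0.1447, 0], "delta_rot": [0, 0, -0.3875], "fingers": -1}, {"dp": [0.0306, 0.1447, 0.05], "delta_rot": [0, 0, -0.3875], "fingers": -1}, {"dp": [0.0306, 0.1447, 0.05], "delta_rot": [0, 0, -0.3875], "fingers": -1}]'

```text
time_s: 44.12
eef_pos: [551.1, -262.3, 141.8]
tool_rot: [-179.6, -0.1, 85.3]
force: [-0.9, -0.4, 0.2]
finger_gap: 87.0
finger_force: 0.0
```

```bash
python3 - <<'E'
from h import *
for n in("top","side"):
    get_image(n)
    for k in("glaze_jar","cork_mat","carton1"): print(n,k,[(np.round(d["position"]).tolist(),round(d["score"],2)) for d in search_frame(n,k)])
print(state()["eef_pos"],state()["tool_rot"])
E
python3 plan.py 554.3,-263.4,20,85.2 554.3,-263.4,300,85.2 622.3,38.7,300,81.4
```

```text
top glaze_jar []
top cork_mat []
top carton1 [([623.0, 36.0, 208.0], 0.82), ([557.0, -230.0, 43.0], 0.62), ([446.0, -23.0, 53.0], 0.31)]
side glaze_jar [([398.0, -242.0, 57.0], 0.68), ([447.0, -32.0, 44.0], 0.44)]
side cork_mat [([391.0, -249.0, 3.0], 0.57), ([596.0, -8.0, 104.0], 0.37)]
side carton1 [([544.0, -276.0, 44.0], 0.93), ([598.0, -10.0, 146.0], 0.92), ([597.0, -10.0, 104.0], 0.75), ([611.0, 13.0, 207.0], 0.6)]
[ 553.46960854 -262.8540625   146.11240364] [ 1.79946933e+02 -9.47406643e-02  8.53328655e+01]
[554.3, -263.4, 300.0, 85.2] dp [0.0, 0.0, -0.28] rz -0.0 rows 5
[622.3, 38.7, 300.0, 81.4] dp [0.3067, 0.0425, -0.0] rz 0.0663 rows 5
```

Jar is back at the mat centre. I pick the last carton; the commanded z is 150.

Emit:
arm_command --series '[{"dp": [0, 0, 0.06], "delta_rot": [0, 0, 0], "fingers": -1}, {"dp": [0, 0, 0.11], "delta_rot": [0, 0, 0], "fingers": -1}, {"dp": [0, 0, 0.13], "delta_rot": [0, 0, 0], "fingers": -1}, {"dp": [0, 0, 0.13], "delta_rot": [0, 0, 0], "fingers": 1}, {"dp": [0, 0, 0.13], "delta_rot": [0, 0, 0], "fingers": 1}, {"dp": [0, 0, 0.13], "delta_rot": [0, 0, 0], "fingers": 1}, {"dp": [0, 0, 0.13], "delta_rot": [0, 0, 0], "fingers": 1}, {"dp": [0, 0, 0.13], "delta_rot": [0, 0, 0], "fingers": 1}]'

```text
time_s: 45.52
eef_pos: [553.5, -262.9, 15.7]
tool_rot: [180.0, -0.1, 85.3]
force: [-1.1, 1.1, 5.7]
finger_gap: 63.6
finger_force: 25.0
```

Emit:
arm_command --series '[{"dp": [0, 0, -0.055], "delta_rot": [0, 0, 0], "fingers": 1}, {"dp": [0, 0, -0.11], "delta_rot": [0, 0, 0], "fingers": 1}, {"dp": [0, 0, -0.165], "delta_rot": [0, 0, 0], "fingers": 1}, {"dp": [0, 0, -0.22], "delta_rot": [0, 0, 0], "fingers": 1}, {"dp": [0, 0, -0.27], "delta_rot": [0, 0, 0], "fingers": 1}, {"dp": [0, 0, -0.28], "delta_rot": [0, 0, 0], "fingers": 1}, {"dp": [0, 0, -0.28], "delta_rot": [0, 0, 0], "fingers": 1}]'

```text
time_s: 46.4
eef_pos: [553.1, -263.1, 294.4]
tool_rot: [-179.9, -0.1, 85.3]
force: [-0.3, 0.1, -2.7]
finger_gap: 63.5
finger_force: 24.9
```

Emit:
arm_command --series '[{"dp": [0.05, 0.007, 0], "delta_rot": [0, 0, 0.01], "fingers": 1}, {"dp": [0.1, 0.014, 0], "delta_rot": [0, 0, 0.02], "fingers": 1}, {"dp": [0.15, 0.021, 0], "delta_rot": [0, 0, 0.03], "fingers": 1}, {"dp": [0.2, 0.028, 0], "delta_rot": [0, 0, 0.04], "fingers": 1}, {"dp": [0.25, 0.035, 0], "delta_rot": [0, 0, 0.05], "fingers": 1}, {"dp": [0.29, 0.04, 0], "delta_rot": [0, 0, 0.06], "fingers": 1}, {"dp": [0.3067, 0.0425, 0], "delta_rot": [0, 0, 0.0663], "fingers": 1}, {"dp": [0.3067, 0.0425, 0], "delta_rot": [0, 0, 0.0663], "fingers": 1}]'

```text
time_s: 47.4
eef_pos: [620.2, 39.7, 293.8]
tool_rot: [-179.8, -0.0, 81.6]
force: [-0.3, -0.7, -4.0]
finger_gap: 64.0
finger_force: 24.9
```

Emit:
arm_command --series '[{"dp": [0, 0, 0], "delta_rot": [0, 0, 0], "fingers": 1}, {"dp": [0, 0, 0], "delta_rot": [0, 0, 0], "fingers": 1}, {"dp": [0, 0, 0.03], "delta_rot": [0, 0, 0], "fingers": 1}, {"dp": [0, 0, 0.05], "delta_rot": [0, 0, 0], "fingers": 1}, {"dp": [0, 0, 0.06], "delta_rot": [0, 0, 0], "fingers": 1}, {"dp": [0, 0, 0.06], "delta_rot": [0, 0, 0], "fingers": 1}, {"dp": [0, 0, 0.06], "delta_rot": [0, 0, 0], "fingers": 1}]'

```text
time_s: 48.28
eef_pos: [620.9, 38.9, 236.2]
tool_rot: [180.0, -0.1, 81.5]
force: [-0.8, -0.8, -2.8]
finger_gap: 63.7
finger_force: 24.9
```

Emit:
arm_command --series '[{"dp": [0, 0.0008, 0.006], "delta_rot": [0, 0, 0.001], "fingers": 1}, {"dp": [0, 0.0008, 0.009], "delta_rot": [0, 0, 0.001], "fingers": 1}, {"dp": [0, 0.0008, 0.011], "delta_rot": [0, 0, 0.001], "fingers": 1}, {"dp": [0, 0.0008, 0.0125], "delta_rot": [0, 0, 0.001], "fingers": 1}, {"dp": [0, 0.0008, 0.0125], "delta_rot": [0, 0, 0.001], "fingers": 1}]'

```text
time_s: 48.9
eef_pos: [621.4, 39.0, 223.7]
tool_rot: [-180.0, -0.1, 81.5]
force: [-2.6, -0.5, 5.8]
finger_gap: 63.7
finger_force: 24.9
```

Emit:
arm_command --series '[{"dp": [0, 0, -0.001], "delta_rot": [0, 0, 0], "fingers": -1}, {"dp": [0, 0, -0.001], "delta_rot": [0, 0, 0], "fingers": -1}, {"dp": [0, 0, -0.001], "delta_rot": [0, 0, 0], "fingers": -1}, {"dp": [0, 0, -0.001], "delta_rot": [0, 0, 0], "fingers": -1}, {"dp": [0, 0, -0.05], "delta_rot": [0, 0, 0], "fingers": -1}, {"dp": [0, 0, -0.09], "delta_rot": [0, 0, 0], "fingers": -1}, {"dp": [0, 0, -0.09], "delta_rot": [0, 0, 0], "fingers": -1}]'

```text
time_s: 49.78
eef_pos: [622.5, 38.3, 315.8]
tool_rot: [179.8, -0.1, 81.4]
force: [-0.2, -0.2, -0.8]
finger_gap: 86.4
finger_force: 0.0
```

Emit:
arm_command --series '[{"dp": [0.038, -0.044, 0], "delta_rot": [0, 0, 0], "fingers": -1}, {"dp": [0.076, -0.088, 0], "delta_rot": [0, 0, 0], "fingers": -1}, {"dp": [0.11, -0.13, 0], "delta_rot": [0, 0, 0], "fingers": -1}, {"dp": [0.14, -0.165, 0.02], "delta_rot": [0, 0, 0], "fingers": -1}, {"dp": [0.14, -0.165, 0.06], "delta_rot": [0, 0, 0], "fingers": -1}, {"dp": [0.14, -0.165, 0.06], "delta_rot": [0, 0, 0], "fingers": -1}]'

```text
time_s: 50.52
eef_pos: [477.0, 201.8, 250.9]
tool_rot: [-179.8, 0.1, 81.5]
force: [1.3, -0.4, 1.0]
finger_gap: 87.2
finger_force: 0.0
```

```bash
python3 edge.py 4|head -3; python3 - <<'E'
from fit import *
t=get_image("top");s=get_image("side");print(state()["eef_pos"])
for n in("top","side"):
    for k in("glaze_jar","cork_mat","tally_top"): print(n,k,[(np.round(d["position"]).tolist(),round(d["score"],2)) for d in search_frame(n,k)])
# card fit: card+rail as bright low-chroma, white
a=cv2.resize(t["image"][232:284,280:350,::-1],None,fx=5.5,fy=5.5,interpolation=cv2.INTER_CUBIC)
b=cv2.resize(s["image"][90:290,220:350,::-1],None,fx=3,fy=3,interpolation=cv2.INTER_CUBIC)
o=np.zeros((600,790,3),np.uint8);o[:a.shape[0],:a.shape[1]]=a;o[:b.shape[0],395:395+b.shape[1]]=b
cv2.imwrite("pics/tally.png",o);print(a.shape)
E
```

```text
left(-64,0) [(np.float64(0.63), np.float64(9.0)), (np.float64(1.48), np.float64(10.5)), (np.float64(0.89), np.float64(8.5)), (np.float64(0.76), np.float64(10.2)), (np.float64(0.39), np.float64(10.7))]
mid(-64,-100) [(np.float64(-5.51), np.float64(2.3)), (np.float64(0.87), np.float64(1.4)), (np.float64(0.36), np.float64(2.1)), (np.float64(1.37), np.float64(1.2)), (np.float64(0.38), np.float64(1.3))]
right(0,-100) [(np.float64(0.85), np.float64(5.3)), (np.float64(0.62), np.float64(9.8)), (np.float64(0.88), np.float64(3.4)), (np.float64(0.73), np.float64(8.3)), (np.float64(0.0), np.float64(9.5))]
[479.94944953 200.94922795 254.29689722]
top glaze_jar [([415.0, -217.0, 77.0], 0.73)]
top cork_mat [([414.0, -217.0, 1.0], 0.65)]
top tally_top []
side glaze_jar [([401.0, -241.0, 53.0], 0.76)]
side cork_mat [([390.0, -251.0, 0.0], 0.73)]
side tally_top [([444.0, -32.0, 45.0], 0.49)]
(286, 385, 3)
```

View pics/tally.png

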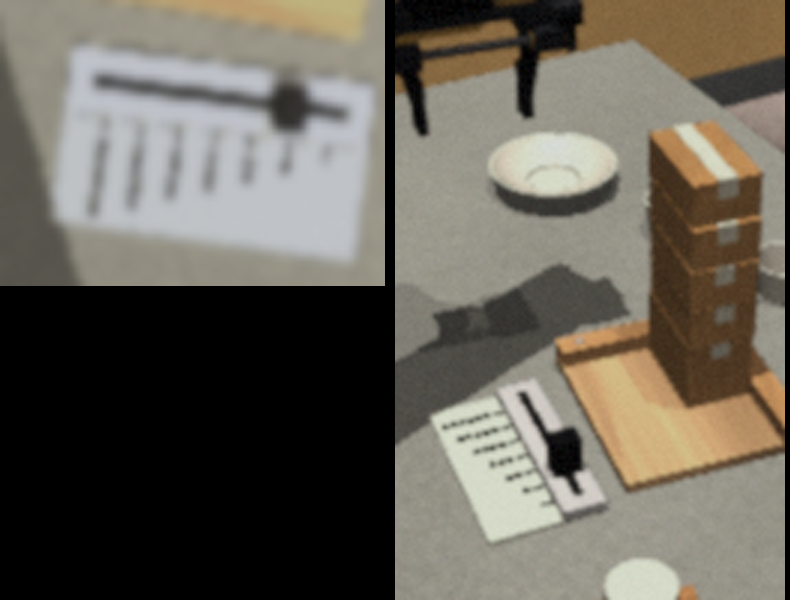

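The column stands straight: five cartons at x 650–760, seams aligned. The jar's lid is back on the mat. The tally card shows seven rows, from mark 0 at top-crop px 325 to mark 6 at px 97, with the grip at (290,105), about mark 1.3. Mark 5 is px 135. I work out the track geometry.

```bash
python3 - <<'E'
from h import *
t=get_image("top");s=get_image("side")
T=lambda u,v,z:ray(t,u/5.5+280-.4,v/5.5+232-.4,z)[:2]
S=lambda u,v,z:ray(s,(u-395)/3+220-.4,v/3+90-.4,z)[:2]
a,b=T(97,80,14),T(347,113,14);print("slot T",a,b,np.degrees(np.arctan2(*(a-b)[::-1])),np.linalg.norm(a-b))
a2,b2=S(522,394,14),S(578,492,14);print("slot S",a2,b2,np.degrees(np.arctan2(*(a2-b2)[::-1])),np.linalg.norm(a2-b2))
e=T(75,47,14)-T(372,85,14);print("edge",np.degrees(np.arctan2(e[1],e[0])))
print("marks T",T(99,120,.5),T(325,150,.5),"grip T",T(290,105,54.5),"grip S",S(566,440,54.5))
E
```

```text
slot T [459.05720186  88.65891487] [442.57940145 -59.55040989] 83.65595226843831 149.1225061879946
slot S [461.51688066  88.23238811] [445.08300343 -56.66219064] 83.52919101230366 145.8235621306533
edge 83.86466651507182
marks T [434.91315399  87.89390939] [419.84402982 -47.26810785] grip T [448.23503756 -25.39752825] grip S [446.98184195 -33.30544896]
```

```bash
python3 -c "
from h import *
print(state()['eef_pos'],state()['tool_rot'],state()['joint_positions'])"; python3 plan.py 479.5,201,252.5,81.4 447.5,-26,150,-6.3
```

```text
[479.15609931 201.78724994 253.40507394] [-1.79958312e+02 -9.08958935e-02  8.14368516e+01] [-89.49818259   7.92246845  68.09557371 100.62323912  -7.6592426
  76.51212177 -28.36125571]
[447.5, -26.0, 150.0, -6.3] dp [-0.2292, 0.0023, 0.1025] rz 1.5307 rows 9
```

Emit:
arm_command --series '[{"dp": [-0.2292, 0.0023, 0.06], "delta_rot": [0, 0, 1.5307], "fingers": -1}, {"dp": [-0.2292, 0.0023, 0.06], "delta_rot": [0, 0, 1.5307], "fingers": -1}, {"dp": [-0.2292, 0.0023, 0.06], "delta_rot": [0, 0, 1.5307], "fingers": -1}, {"dp": [-0.2292, 0.0023, 0.06], "delta_rot": [0, 0, 1.5307], "fingers": -1}, {"dp": [-0.2292, 0.0023, 0.06], "delta_rot": [0, 0, 1.5307], "fingers": -1}, {"dp": [-0.2292, 0.0023, 0.06], "delta_rot": [0, 0, 1.5307], "fingers": -1}, {"dp": [-0.2292, 0.0023, 0.06], "delta_rot": [0, 0, 1.5307], "fingers": -1}, {"dp": [-0.2292, 0.0023, 0.06], "delta_rot": [0, 0, 1.5307], "fingers": -1}]'

```text
time_s: 52.08
eef_pos: [447.2, -25.2, 192.9]
tool_rot: [-179.9, 0.0, -4.9]
force: [0.1, 0.2, -0.4]
finger_gap: 87.2
finger_force: 0.0
```

Emit:
arm_command --series '[{"dp": [0, 0, 0], "delta_rot": [0, 0, 0], "fingers": -1}, {"dp": [0, 0, 0], "delta_rot": [0, 0, 0], "fingers": -1}, {"dp": [0, 0, 0], "delta_rot": [0, 0, 0], "fingers": -1}]'

```text
time_s: 52.45
eef_pos: [447.2, -24.9, 192.9]
tool_rot: [-179.9, 0.0, -4.3]
force: [-0.5, -0.3, -0.6]
finger_gap: 87.3
finger_force: 0.0
```

Emit:
arm_command --series '[{"dp": [0, 0, 0.05], "delta_rot": [0, 0, 0.035], "fingers": -1}, {"dp": [0, 0, 0.1], "delta_rot": [0, 0, 0.035], "fingers": -1}, {"dp": [0, 0, 0.145], "delta_rot": [0, 0, 0.035], "fingers": -1}, {"dp": [0, 0, 0.157], "delta_rot": [0, 0, 0.035], "fingers": -1}, {"dp": [0, 0, 0.157], "delta_rot": [0, 0, 0.035], "fingers": 1}, {"dp": [0, 0, 0.157], "delta_rot": [0, 0, 0.035], "fingers": 1}, {"dp": [0, 0, 0.157], "delta_rot": [0, 0, 0.035], "fingers": 1}, {"dp": [0, 0, 0.157], "delta_rot": [0, 0, 0.035], "fingers": 1}]' --grip_force 12

```text
time_s: 53.45
eef_pos: [447.6, -24.2, 36.7]
tool_rot: [-179.8, -0.0, -6.5]
force: [-0.3, -0.3, -0.2]
finger_gap: 54.9
finger_force: 0.0
```

Emit:
arm_command --series '[{"dp": [0, 0, 0], "delta_rot": [0, 0, 0], "fingers": 1}, {"dp": [0, 0, 0], "delta_rot": [0, 0, 0], "fingers": 1}, {"dp": [0, 0, 0], "delta_rot": [0, 0, 0], "fingers": 1}, {"dp": [0, 0, 0], "delta_rot": [0, 0, 0], "fingers": 1}]'

```text
time_s: 53.95
eef_pos: [447.0, -24.9, 35.8]
tool_rot: [-179.9, 0.1, -6.5]
force: [0.0, -0.8, 0.8]
finger_gap: 19.8
finger_force: 12.0
```

Emit:
arm_command --series '[{"dp": [0, 0.005, 0], "delta_rot": [0, 0, 0], "fingers": 1}, {"dp": [0, 0.01, 0], "delta_rot": [0, 0, 0], "fingers": 1}, {"dp": [0, 0.015, 0], "delta_rot": [0, 0, 0], "fingers": 1}, {"dp": [0, 0.018, 0], "delta_rot": [0, 0, 0], "fingers": 1}, {"dp": [0, 0.02, 0], "delta_rot": [0, 0, 0], "fingers": 1}, {"dp": [0, 0.02, 0], "delta_rot": [0, 0, 0], "fingers": 1}]'

```text
time_s: 54.7
eef_pos: [444.7, -45.0, 35.8]
tool_rot: [-179.9, 0.0, -6.5]
force: [-0.7, -0.5, 0.5]
finger_gap: 19.8
finger_force: 12.0
```

Emit:
arm_command --series '[{"dp": [0, 0.001, 0], "delta_rot": [0, 0, 0], "fingers": 1}, {"dp": [0, 0.002, 0], "delta_rot": [0, 0, 0], "fingers": 1}, {"dp": [0, 0.003, 0], "delta_rot": [0, 0, 0], "fingers": 1}, {"dp": [0, 0.003, 0], "delta_rot": [0, 0, 0], "fingers": 1}]'

```text
time_s: 55.2
eef_pos: [444.4, -47.7, 35.8]
tool_rot: [-179.9, 0.1, -6.5]
force: [-0.2, 0.8, 0.6]
finger_gap: 20.1
finger_force: 12.0
```

Emit:
arm_command --series '[{"dp": [0, 0.001, 0], "delta_rot": [0, 0, 0], "fingers": 1}, {"dp": [0, 0.002, 0], "delta_rot": [0, 0, 0], "fingers": 1}, {"dp": [0, 0.003, 0], "delta_rot": [0, 0, 0], "fingers": 1}, {"dp": [0, 0.003, 0], "delta_rot": [0, 0, 0], "fingers": 1}]'

```text
time_s: 55.7
eef_pos: [444.1, -50.2, 35.8]
tool_rot: [-179.9, 0.1, -6.5]
force: [-0.5, 4.2, 2.3]
finger_gap: 19.6
finger_force: 12.0
```

Emit:
arm_command --series '[{"dp": [0, 0.001, 0], "delta_rot": [0, 0, 0], "fingers": 1}, {"dp": [0, 0.002, 0], "delta_rot": [0, 0, 0], "fingers": 1}, {"dp": [0, 0.002, 0], "delta_rot": [0, 0, 0], "fingers": 1}, {"dp": [0, 0.002, 0], "delta_rot": [0, 0, 0], "fingers": 1}]'

```text
time_s: 56.2
eef_pos: [444.1, -50.3, 35.8]
tool_rot: [-179.8, 0.1, -6.4]
force: [-1.0, 11.4, 1.1]
finger_gap: 19.9
finger_force: 12.0
```

Emit:
arm_command --series '[{"dp": [0, -0.02, 0], "delta_rot": [0, 0, 0], "fingers": 1}, {"dp": [0, -0.04, 0], "delta_rot": [0, 0, 0], "fingers": 1}, {"dp": [0, -0.06, 0], "delta_rot": [0, 0, 0], "fingers": 1}, {"dp": [0, -0.08, 0], "delta_rot": [0, 0, 0], "fingers": 1}, {"dp": [0, -0.095, 0], "delta_rot": [0, 0, 0], "fingers": 1}, {"dp": [0, -0.105, 0], "delta_rot": [0, 0, 0], "fingers": 1}, {"dp": [0, -0.11, 0], "delta_rot": [0, 0, 0], "fingers": 1}, {"dp": [0, -0.112, 0], "delta_rot": [0, 0, 0], "fingers": 1}]'

```text
time_s: 57.2
eef_pos: [456.4, 58.5, 35.9]
tool_rot: [-179.9, 0.1, -6.5]
force: [-0.2, -1.8, -3.6]
finger_gap: 19.9
finger_force: 12.0
```

Emit:
arm_command --series '[{"dp": [0, 0, 0], "delta_rot": [0, 0, 0], "fingers": 1}, {"dp": [0, 0, 0], "delta_rot": [0, 0, 0], "fingers": 1}, {"dp": [0, 0, 0], "delta_rot": [0, 0, 0], "fingers": 1}]'

```text
time_s: 57.58
eef_pos: [456.4, 58.7, 35.9]
tool_rot: [-179.9, 0.1, -6.5]
force: [-0.1, 0.3, -7.0]
finger_gap: 20.0
finger_force: 12.0
```

Emit:
arm_command --series '[{"dp": [0, 0, 0], "delta_rot": [0, 0, 0], "fingers": -1}, {"dp": [0, 0, 0], "delta_rot": [0, 0, 0], "fingers": -1}, {"dp": [0, 0, 0], "delta_rot": [0, 0, 0], "fingers": -1}, {"dp": [0, 0, 0], "delta_rot": [0, 0, 0], "fingers": -1}, {"dp": [0, 0, -0.05], "delta_rot": [0, 0, 0], "fingers": -1}, {"dp": [0, 0, -0.11], "delta_rot": [0, 0, 0], "fingers": -1}, {"dp": [0, 0, -0.17], "delta_rot": [0, 0, 0], "fingers": -1}, {"dp": [0, 0, -0.2], "delta_rot": [0, 0, 0], "fingers": -1}]'

```text
time_s: 58.58
eef_pos: [455.6, 59.6, 236.7]
tool_rot: [-179.8, 0.1, -6.3]
force: [1.0, 2.0, -0.5]
finger_gap: 85.7
finger_force: 0.0
```

Emit:
arm_command --series '[{"dp": [0, -0.05, 0], "delta_rot": [0, 0, 0], "fingers": -1}, {"dp": [0, -0.1, 0], "delta_rot": [0, 0, 0], "fingers": -1}, {"dp": [0, -0.15, 0], "delta_rot": [0, 0, 0], "fingers": -1}, {"dp": [0, -0.2, 0], "delta_rot": [0, 0, 0], "fingers": -1}, {"dp": [0, -0.2, 0], "delta_rot": [0, 0, 0], "fingers": -1}]'

```text
time_s: 59.2
eef_pos: [478.5, 261.1, 235.1]
tool_rot: [179.9, 0.0, -6.2]
force: [-0.5, -1.1, 0.4]
finger_gap: 87.3
finger_force: 0.0
```

```bash
python3 edge.py 4|head -3; python3 - <<'E'
from h import *
t=get_image("top");s=get_image("side")
for n in("top","side"):
    for k in("glaze_jar","tally_top"): print(n,k,[(np.round(d["position"]).tolist(),round(d["score"],2)) for d in search_frame(n,k)])
a=cv2.resize(t["image"][195:290,270:430,::-1],None,fx=2.4,fy=2.4,interpolation=cv2.INTER_CUBIC)
b=cv2.resize(s["image"][110:350,220:400,::-1],None,fx=2.2,fy=2.2,interpolation=cv2.INTER_CUBIC)
o=np.zeros((528,384+396,3),np.uint8);o[:a.shape[0],:384]=a;o[:,384:]=b
cv2.imwrite("pics/end.png",o)
E
```

```text
left(-64,0) [(np.float64(0.63), np.float64(9.0)), (np.float64(1.48), np.float64(10.2)), (np.float64(0.99), np.float64(8.5)), (np.float64(0.76), np.float64(10.3)), (np.float64(0.39), np.float64(10.7))]
mid(-64,-100) [(np.float64(-5.4), np.float64(2.4)), (np.float64(0.99), np.float64(1.0)), (np.float64(0.25), np.float64(2.4)), (np.float64(0.99), np.float64(1.1)), (np.float64(0.62), np.float64(1.2))]
right(0,-100) [(np.float64(0.75), np.float64(5.2)), (np.float64(0.62), np.float64(9.8)), (np.float64(0.98), np.float64(3.1)), (np.float64(0.62), np.float64(8.4)), (np.float64(0.01), np.float64(9.3))]
top glaze_jar [([412.0, -220.0, 77.0], 0.69)]
top tally_top []
side glaze_jar [([398.0, -240.0, 57.0], 0.55)]
side tally_top [([456.0, 49.0, 45.0], 0.53)]
```

View pics/end.png

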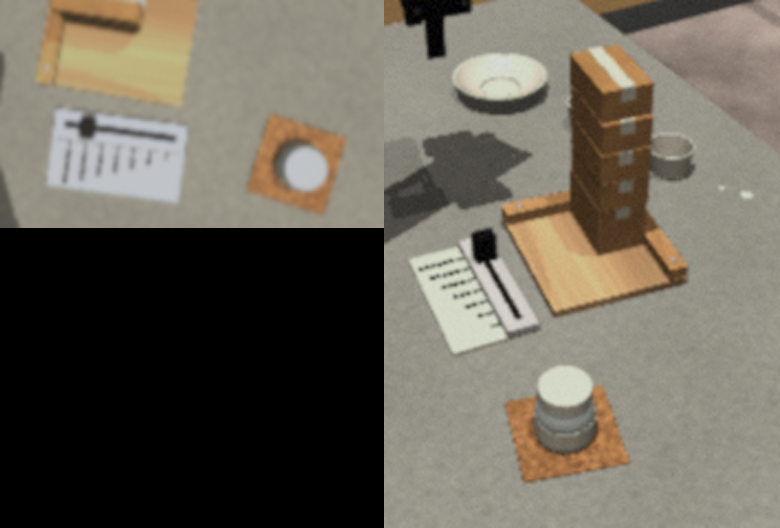

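The picture shows the five-carton column in the corner, the tally grip at the second row from the left (mark 5, top crop px 88,126), and the jar wholly on its mat (565,410). I'm handing in.

```bash
python3 -c "
from rig import *
print(job_done())"
```

```text
the job is handed in; nothing more can be done
None
```

The job is handed in: all five cartons are stacked flush in the fence corner, the tally grip is at mark 5, and the jar stands wholly on its mat after I put it back when it was knocked aside mid-run.

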